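# Change a spark stand over from reference discs to a bearing ball

### The job

The calibration is finished and a bearing ball is next on the spark stand. Take the small disc off the stand and take the stack apart, laying each of the three metal reference discs flat in the open round case of its own size (small, medium, large); lay the white adapter ring flat on the stand, centred over the spark hole, and rest the steel ball in the adapter's bore. Set things down gently, without dropping them or tipping a disc over.

Things in the scene. Friction and masses are not known exactly. Their poses are not given: they have to be found in the camera images.
- disc_l: Large reference disc: plain aluminium cylinder, 66 mm diameter, 26 mm high, about 0.24 kg. Bottom of the stack, standing on the table. Origin at the centre of its underside, z up along its axis. Its home is case_l.
- disc_m: Medium reference disc: plain steel cylinder, 52 mm diameter, 22 mm high, about 0.36 kg. Lies on the large disc, within a few mm of its centre. Origin at the centre of its underside, z up. Its home is case_m.
- adapter: Ball adapter: white ceramic ring, 42 mm outer diameter, straight bore of 26 mm right through, 14 mm high, 35 g. Lies loose on the medium disc, top of the stack. Origin at the centre of its underside, z up. It belongs on the stand's plate, centred over the spark hole. The ball sits in its bore with the ball's centre 25 mm above the adapter's underside.
- disc_s: Small reference disc: plain steel cylinder, 38 mm diameter, 22 mm high, about 0.19 kg. At the start it lies alone on the spark stand, covering the spark hole (its centre up to 6 mm from the hole's). Origin at the centre of its underside, z up. Its home is case_s.
- ball: Steel bearing ball, 34 mm diameter, about 0.16 kg, free to roll. Origin at its centre (its axes mean nothing). Starts in the bore of a brown cork ring (60 mm outer diameter, 15 mm high, fixed), ball centre 27 mm above the table. Goes into the adapter's bore. The cork's top is 12 mm, the adapter's 11 mm below the centre of the seated ball: keep fingertips above that.
- case_l: Large open case: low round black plastic dish with a white foam floor, fixed to the table. Floor 4 mm above the table, inside diameter 80 mm at the floor and about 85 mm at the rim, rim 12 mm above the table, outside diameter 91 mm. Origin at the centre of its underside, z up. Home of the large disc, which then stands 18 mm proud of the rim.
- case_m: Medium open case: as case_l, but inside diameter 66 mm at the floor, outside 77 mm. Floor 4 mm, rim 12 mm above the table. Home of the medium disc, which then stands 14 mm proud of the rim.
- case_s: Small open case: as case_l, but inside diameter 52 mm at the floor, outside 63 mm. Floor 4 mm, rim 12 mm above the table. Home of the small disc, which then stands 14 mm proud of the rim. A loose white bottle, 110 mm high, stands among the cases.
- stand: Spark stand, fixed: grey box, 165 x 145 mm, with a flat steel plate on top, 55 mm above the table. The spark hole is a black 12 mm spot in the middle of a round 56 mm inset. Origin at table height, straight below the hole. Its x axis points to the sample clamp, which is swung aside and stays so: post, arm and rod, 65 to 100 mm from the hole on the +x side, up to 143 mm above the table.
Mind the look-alikes: they are no part of the job. Leave any blue or purple look-alike of the ball alone.

How it is judged:
By the outcome, as a careful person would: the job done as asked, in the order asked, and still so for the second after the job is handed in, with the robot touching nothing.
It also fails if it takes over 125 s, if anything falls off the work surface, if the arm or the gripper's body presses on something with over 40 N, if the wrist force passes 120 N, or if a joint passes its speed limit or range.

### The arm

A 7-joint arm with a two-finger parallel gripper is mounted at the origin on the work surface. World frame = base frame: x ahead of the robot, y to its left, z up, the work surface at z = 0. Lengths are in m, angles in rad, forces in N, time in s.
With the tool pointing down it reaches from about 0.35 to 0.775 m from the base axis. Payload 3.1 kg.
Tool frame: the origin (TCP) lies midway between the tips of the shut fingers; the grasp point (between the pads) lies 19 mm behind it; z points along the fingers, y is the line along which they close (so a half turn about z gives the same grasp; the last joint's range is limited). The gripper opens to 85 mm and grips with 20 to 120 N. Pads are 22 mm wide; open, the fingers measure 114 mm over their backs; the gripper's body (76 mm by 85 mm) begins 54 mm behind the grasp point. The pads swing forward as they close: fully open they stand 13 mm farther back than shut.
Start: joints at [1.142, 0.311, 0.014, 1.512, -0.004, 1.319, -0.027], TCP at [0.208, -0.509, 0.2] pointing down, gripper open.
Joint ranges: [-2.7, 2.7], [-0.3, 1.91], [-1.27, 1.3], [0.12, 2.57], [-1.44, 4.58], [0.2, 2.03], [-3.05, 3.05]. Speed limits (rad/s): [2.79, 2.79, 3.14, 3.14, 3.14, 3.14, 3.14].

### API

Orientations are given as a rotation vector (axis times angle).
In Python, from cell import * gives the robot as it stands.
- The arm moves only by the tool carry_out, never from a script. Its argument "plan" is a list of rows, each a list of 5 numbers: the opening, from -1 (shut) to 1 (fully open), then the shift along the tool's x, y, z in m, then the turn about the tool's z in degrees. A call has 1 to 20 rows; each row shifts and turns the commanded pose from where the row before left it, along the tool's axes as they then stand; what a row does not reach is not made up. A row lasts 1/12 s, in which the tool goes at most 41.7 mm and 7.16 degrees, less where a joint would pass 70% of its speed; a pose out of reach is approached as far as the arm can. A call is refused whole if a number of a shift passes 0.0417 or a number of a turn 7.16, either way. A call with a gripper value outside its range is refused whole. The fingers move at their own pace and stop on an object; "newtons" is the grip in N (left out, the last holds). Time passes only in rows, so rows that do not move let the fingers close. It gives the time, the measured TCP pose, the force, the opening and the grip force at its end, in the units of the state.
- state(): the state, without advancing time (a new reading comes with each control period).
- grab_frame(name): name is "scene" or "top" or "wrist"; returns a dict with "image" (400x640x3 uint8, red, green, blue), "K" (3x3 intrinsics, pixels), "world_from_camera" (4x4, takes a point from camera to world coordinates). Camera axes: x right, y down, z forward; pixel columns grow to the right and rows downward; lengths in m; the calibration is good to about 2 mm. A picture is of the moment at which its call begins. There is no depth.
- sign_off(): hands the job in; it is judged then, once.
The state is a dict: "time_s": time; "joint_pos": joint angles; "joint_velocities": joint speeds; "tau": joint torques, N m; "tcp_pos": TCP position; "tcp_rot": TCP orientation; "force": force on the tool from outside, world axes, zero at the start; "wrist_torque": the same for the moment, N m; "grip_width": opening from 0.0 (shut) to 1.0 (fully open); "finger_force": force on a finger pad.
Only numpy, scipy, OpenCV 4.12 (cv2) and the standard library are available. Lean on these libraries where they do the work, as an engineer would, in place of code of your own. Each camera call takes 0.05 s, during which the arm holds its last target. There are 200 camera calls.

## Working session

There is one attempt and no reset: what is moved stays moved. The work goes in short steps, Python scripts to look and compute and a tool call to move; the robot and the scene stay as the last step left them, time stands still between calls to the robot, and variables do not carry over. Pictures are saved under pics/ and viewed, at most 14 in all, crops included, and the job is handed in when it is done.

Besides the shell and the picture viewer there is one more tool, called after ">>>" as name(argument=value, ...), one argument or row to a line, values as JSON. carry_out: Moves the arm, as the interface text tells. Its arguments: {"type":"object","properties":{"plan":{"type":"array","items":{"type":"array","items":{"type":"number"}}},"newtons":{"type":"number"}},"required":["plan"]}

```bash
ls; mkdir -p pics; python3 - <<'E'
from cell import *
import cv2,numpy as np
for n in("scene","top"):
    f=grab_frame(n); cv2.imwrite(f"pics/{n}0.png",f["image"][:,:,::-1]); print(n,f["K"].round(1).tolist(),f["world_from_camera"].round(4).tolist())
    np.savez(f"pics/{n}0.npz",**f)
print(state())
E
```

```text
pics
scene [[420.6, 0.0, 312.4], [0.0, 420.6, 200.8], [0.0, 0.0, 1.0]] [[0.6519, 0.601, -0.4624, 0.9378], [0.7582, -0.5087, 0.4078, -0.3944], [0.0098, -0.6165, -0.7873, 0.8099], [0.0, 0.0, 0.0, 1.0]]
top [[476.8, 0.0, 327.7], [0.0, 476.8, 203.8], [0.0, 0.0, 1.0]] [[0.0177, -0.9859, 0.1664, 0.3582], [-0.9997, -0.0144, 0.0212, -0.0104], [-0.0185, -0.1667, -0.9858, 0.9865], [0.0, 0.0, 0.0, 1.0]]
{'time_s': 0.1, 'joint_pos': array([ 1.14232258,  0.31167074,  0.01400019,  1.51289286, -0.00441113,
        1.31921066, -0.02719562]), 'joint_velocities': array([-0.00101655, -0.00181028, -0.0007618 , -0.00442389,  0.00048138,
        0.0006653 ,  0.00020236]), 'tau': array([ 6.58855242e-04, -3.80861235e+01,  1.46843847e-01, -2.31244540e+01,
        1.24031230e-02,  8.04734824e-03, -3.72527694e-06]), 'tcp_pos': array([ 0.20719897, -0.50869803,  0.1990176 ]), 'tcp_rot': array([-3.08095411e+00, -6.03470449e-01,  7.74190342e-04]), 'force': array([ 0.33080158, -0.10349752,  0.61478731]), 'wrist_torque': array([0.06310499, 0.01742858, 0.00167791]), 'finger_force': 0.0, 'grip_width': 1.0009058606526957}
```

View pics/top0.png

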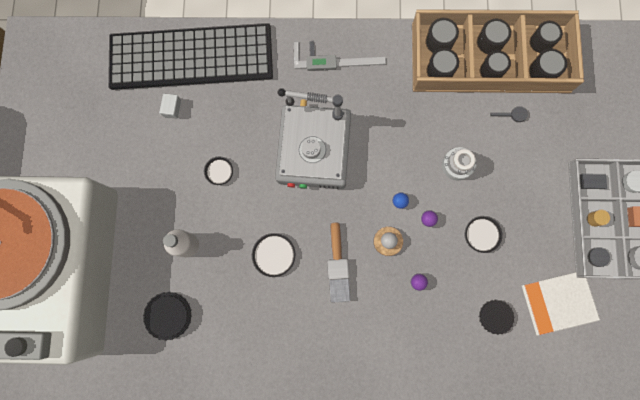

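View pics/scene0.png

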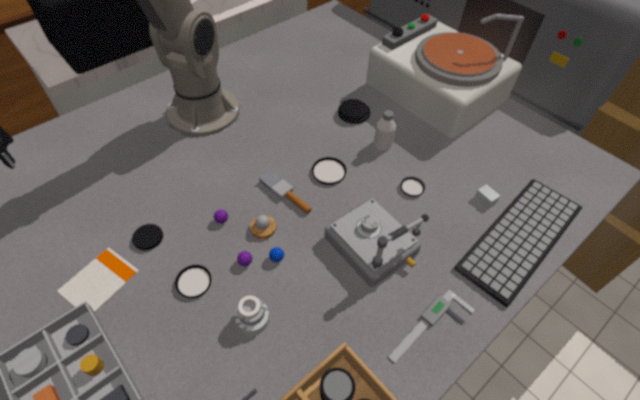

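```bash
cat > h.py <<'E'
import cv2,numpy as np
from cell import *
def ray(f,uv,z):
    K,T=f["K"],f["world_from_camera"]
    d=T[:3,:3]@np.linalg.solve(K,[uv[0],uv[1],1.]); o=T[:3,3]
    return o+d*(z-o[2])/d[2]
def proj(f,P):
    K,T=f["K"],f["world_from_camera"]
    c=(np.atleast_2d(P)-T[:3,3])@T[:3,:3]; p=c@K.T; return p[:,:2]/p[:,2:]
def circ(c,r,z,n=90):
    a=np.linspace(0,2*np.pi,n,endpoint=False); return np.c_[c[0]+r*np.cos(a),c[1]+r*np.sin(a),np.full(n,z)]
def draw(img,f,c,r,z,col,s=1,off=(0,0)):
    p=((proj(f,circ(c,r,z))-off+.5)*s-.5); cv2.polylines(img,[np.round(p*8).astype(np.int32)],True,col,1,cv2.LINE_AA,3)
def crop(f,u,v,w,h,s): return cv2.resize(f["image"][v:v+h,u:u+w,::-1],None,fx=s,fy=s,interpolation=cv2.INTER_CUBIC)
E
python3 - <<'E'
from h import *
f=np.load("pics/top0.npz");g=np.load("pics/scene0.npz")
A=lambda f,u,v:crop(f,u,v,66,66,4)
r1=np.hstack([A(f,427,129),A(f,280,116),A(f,370,190)])
r2=np.hstack([A(g,218,280),A(g,337,190),A(g,230,195)])
cv2.imwrite("pics/c1.png",np.vstack([r1,r2]))
for n,u,v,z in[("case_l",274,255,.012),("case_m",483,234,.012),("case_s",219,171,.012),("stack",462,160,.062),("discs",313,149,.077),("ball",389,240.5,.027),("bottle",172,240,.11)]: print(n,ray(f,(u,v),z).round(3))
E
```

```text
case_l [0.415 0.118 0.012]
case_m [ 0.465 -0.307  0.012]
case_s [0.589 0.241 0.012]
stack [ 0.606 -0.256  0.062]
discs [0.621 0.04  0.077]
ball [ 0.447 -0.114  0.027]
bottle [0.434 0.296 0.11 ]
```

View pics/c1.png

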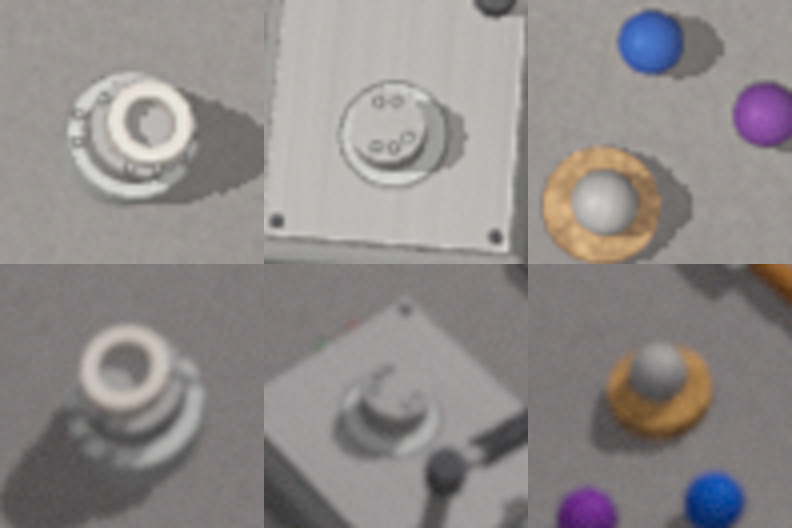

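```bash
cat >> h.py <<'E'
def fit(f,c,feats,R=.008):
    """feats: list of (r,z); finds centre maximising mean gradient along projected circles"""
    im=cv2.GaussianBlur(f["image"].astype(np.float32),(0,0),.8)
    gx=cv2.Sobel(im,cv2.CV_32F,1,0).transpose(2,0,1);gy=cv2.Sobel(im,cv2.CV_32F,0,1).transpose(2,0,1)
    def sc(c):
        s=0
        for r,z in feats:
            p=proj(f,circ(c,r,z)).astype(np.float32)
            t=np.roll(p,-1,0)-np.roll(p,1,0); n=np.c_[t[:,1],-t[:,0]]/np.linalg.norm(t,axis=1)[:,None]
            G=sum(abs(cv2.remap(a,p[:,:1],p[:,1:],1)[:,0]*n[:,0]+cv2.remap(b,p[:,:1],p[:,1:],1)[:,0]*n[:,1]) for a,b in zip(gx,gy))
            s+=np.minimum(G,400).mean()
        return s
    c=np.array(c[:2],float)
    for st in(.001,.0003):
        k=np.arange(-R,R+1e-9,st); g=[(sc(c+[i,j]),i,j) for i in k for j in k]; m=max(g); c=c+m[1:]; R=.0012
    return c,m[0]
FE=dict(case_l=[(.0455,.012)],case_m=[(.0385,.012)],case_s=[(.0315,.012)],disc_l=[(.033,.026)],disc_m=[(.026,.048)],adapter=[(.021,.062),(.013,.062)],disc_s=[(.019,.077)],stand=[(.028,.055)],cork=[(.03,.015)])
C0=dict(case_l=(.415,.118),case_m=(.465,-.307),case_s=(.589,.241),disc_l=(.606,-.256),disc_m=(.606,-.256),adapter=(.606,-.256),disc_s=(.621,.04),stand=(.621,.04),cork=(.447,-.114))
E
python3 - <<'E'
from h import *
rows=[]
fs={n:np.load(f"pics/{n}0.npz") for n in("top","scene")}
res={}
for k in FE:
    o=[]
    for n,f in fs.items():
        c,s=fit(f,C0[k],FE[k],.012); o+=[c.round(4).tolist(),round(float(s))]; res[k,n]=c
    print(k,*o)
t=[]
for (n,u,v) in[("top",427,129),("top",280,116),("scene",218,280),("scene",337,190)]:
    im=crop(fs[n],u,v,66,66,5)
    for k in FE:
        for r,z in FE[k]: draw(im,fs[n],res[k,n],r,z,(0,0,255),5,(u,v))
    t.append(im)
cv2.imwrite("pics/c2.png",cv2.resize(np.vstack([np.hstack(t[:2]),np.hstack(t[2:])]),(590,590)))
E
```

```text
case_l [0.4157, 0.1196] 375 [0.4157, 0.1203] 375
case_m [0.4656, -0.307] 400 [0.465, -0.3084] 361
case_s [0.589, 0.2417] 375 [0.592, 0.2427] 364
disc_l [0.611, -0.2603] 354 [0.6134, -0.262] 265
disc_m [0.6127, -0.256] 320 [0.6189, -0.2634] 269
adapter [0.6083, -0.2606] 782 [0.6097, -0.261] 761
disc_s [0.6223, 0.0473] 229 [0.6342, 0.033] 227
stand [0.6254, 0.04] 179 [0.6257, 0.0353] 149
cork [0.4477, -0.1137] 221 [0.4497, -0.1157] 197
```

View pics/c2.png

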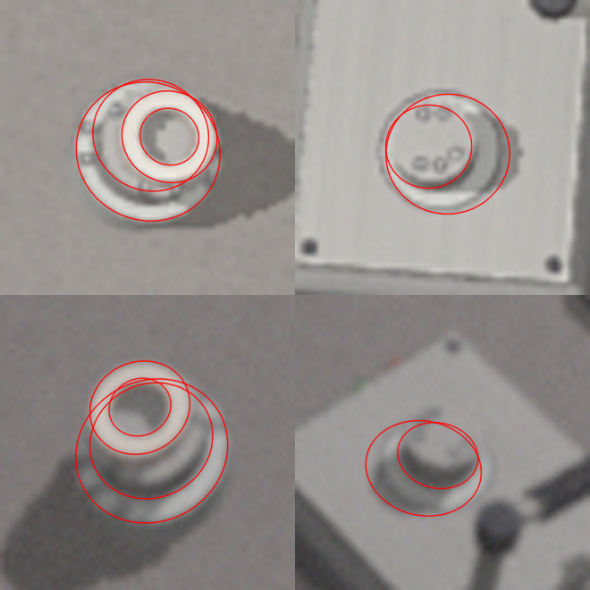

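The grey ball in the cork ring at top-view (389,241) is the target. The blue one (401,200) and the purple ones (429,218) and (419,282) are look-alikes, and the enlarged crop confirms it. The open white-floored dishes at (219,171), (274,255) and (483,234) measure small, large and medium. The black discs at (168,316) and (497,317) are closed lids, so they aren't homes. The circle fits on the stack are good, but the ones on the stand need a closer look with the wrist camera.

>>> carry_out(
  plan=[
    [1,0,0,0,5.55],
    [1,0,0,0,5.55],
    [1,0,0,0,5.55],
    [1,0,0,0,5.55],
    [1,0.025,-0.033,0,0],
    [1,0.025,-0.033,0,0],
    [1,0.025,-0.033,0,0],
    [1,0.025,-0.033,0,0],
    [1,0.025,-0.033,0,0],
    [1,0.025,-0.033,0,0],
    [1,0.025,-0.033,0,0],
    [1,0.025,-0.033,0,0],
    [1,0.025,-0.033,0,0],
    [1,0.025,-0.033,0,0],
    [1,0.025,-0.033,0,0],
    [1,0.025,-0.033,0,0],
    [1,0.025,-0.033,0,0],
    [1,0.025,-0.033,0,0],
    [1,0.025,-0.033,0,0],
    [1,0,0,0,0],
  ],
  newtons=60,
)

```text
time_s: 1.77
tcp_pos: [0.5856, -0.0024, 0.1986]
tcp_rot: [-3.132, -0.021, -0.002]
force: [-0.9, 1.9, -0.9]
grip_width: 0.999
finger_force: 0.0
```

```bash
cat >> h.py <<'E'
from scipy.spatial.transform import Rotation as Ro
def go(x,y,z,s=None):
    """print tool-axis shift from measured pose to target"""
    s=s or state(); R=Ro.from_rotvec(s["tcp_rot"]).as_matrix()
    print("t",round(s["time_s"],2),"tcp",s["tcp_pos"].round(4),"psi",round(np.degrees(np.arctan2(R[1,0],R[0,0])),2),"tilt",np.degrees(np.arccos(-R[2,2])).round(2),"q7",s["joint_pos"][6].round(2),"F",s["force"].round(1),"w",round(s["grip_width"],3),"shift mm",(1000*R.T@(np.array([x,y,z])-s["tcp_pos"])).round(1))
E
python3 - <<'E'
from h import *
go(.6225,.038,.2)
f=grab_frame("wrist");np.savez("pics/w1.npz",**f);cv2.imwrite("pics/w1.png",f["image"][:,:,::-1]); print(f["world_from_camera"].round(3).tolist())
E
```

```text
t 1.77 tcp [ 0.5856 -0.0024  0.1986] psi 0.78 tilt 0.55 q7 -1.68 F [-0.9  1.9 -0.9] w 0.999 shift mm [ 37.5 -39.9  -1. ]
[[0.014, -0.946, -0.325, 0.668], [-1.0, -0.016, 0.003, -0.003], [-0.009, 0.325, -0.946, 0.372], [0.0, 0.0, 0.0, 1.0]]
```

View pics/w1.png

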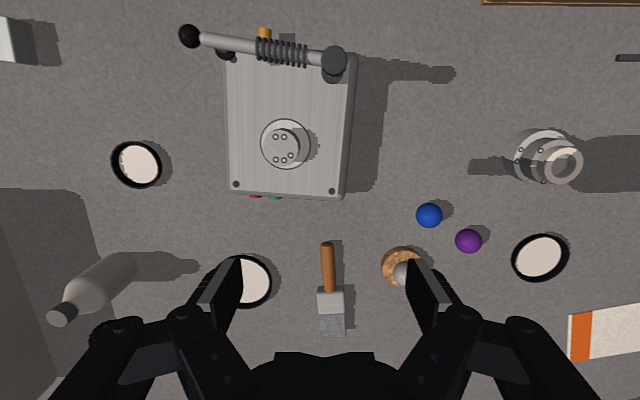

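```bash
python3 - <<'E'
from h import *
f=np.load("pics/w1.npz")
t0=np.load("pics/top0.npz")
print(f["K"].round(1).tolist())
im=crop(f,235,95,100,100,5); im2=crop(f,500,110,100,100,5)
for k in("stand","disc_s","disc_l","disc_m","adapter"):
    feats=FE[k]
    c,s=fit(f,{"stand":(.622,.037),"disc_s":(.622,.039)}.get(k,C0[k]),feats,.008); print(k,c.round(4),round(float(s)))
    for r,z in feats: draw(im,f,c,r,z,(0,0,255),5,(235,95)); draw(im2,f,c,r,z,(0,0,255),5,(500,110))
cv2.imwrite("pics/c3.png",cv2.resize(np.hstack([im,im2]),(800,400)))
E
```

```text
[[287.3, 0.0, 323.8], [0.0, 287.3, 201.4], [0.0, 0.0, 1.0]]
stand [0.623 0.041] 310
disc_s [0.6226 0.0453] 304
disc_l [ 0.61   -0.2623] 251
disc_m [ 0.608  -0.2614] 288
adapter [ 0.607  -0.2617] 729
```

View pics/c3.png

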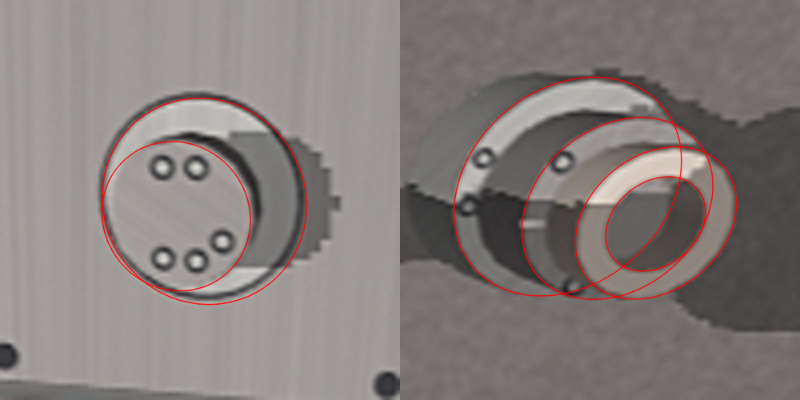

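Stand inset fits at about (271,144) in the wrist view, and the disc's top circle has its edge at the left. The disc lies about 4 mm to +y of the hole. I'll move over disc_s next.

>>> carry_out(
  plan=[
    [1,0.0125,-0.016,0,0],
    [1,0.0125,-0.016,0,0],
    [1,0.0125,-0.016,0,0.78],
    [1,0,0,0.03,0],
    [1,0,0,0.03,0],
    [1,0,0,0.02,0],
    [1,0,0,0,0],
    [1,0,0,0,0],
  ],
)

```text
time_s: 2.48
tcp_pos: [0.6189, 0.0316, 0.1187]
tcp_rot: [3.14, -0.025, -0.006]
force: [-1.2, -1.2, 0.4]
grip_width: 0.998
finger_force: 0.0
```

```bash
python3 - <<'E'
from h import *
go(.6224,.0458,.065)
f=grab_frame("wrist");np.savez("pics/w2.npz",**f)
cs=fit(f,(.624,.042),FE["stand"],.006);cd=fit(f,(.6224,.0458),FE["disc_s"],.006);print(cs,cd)
im=cv2.resize(f["image"][:,:,::-1],None,fx=1.25,fy=1.25)
draw(im,f,cs[0],.028,.055,(0,0,255),1.25);draw(im,f,cd[0],.019,.077,(0,0,255),1.25)
cv2.imwrite("pics/w2.png",im)
E
```

```text
t 2.48 tcp [0.6189 0.0316 0.1187] psi -0.91 tilt 0.23 q7 -1.79 F [-1.2 -1.2  0.4] w 0.998 shift mm [  3.5 -14.3  53.7]
(array([0.625 , 0.0423]), np.float32(312.44357)) (array([0.6281, 0.0442]), np.float32(273.4078))
```

View pics/w2.png

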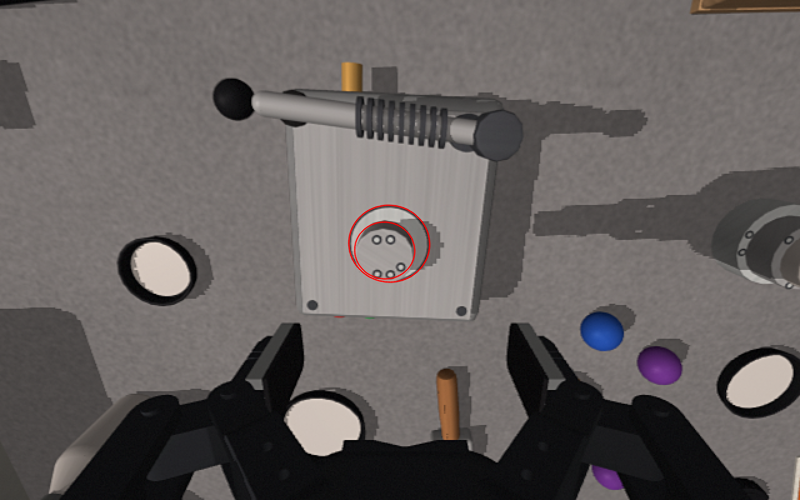

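>>> carry_out(
  plan=[
    [1,0.002,-0.006,0,-0.9],
    [1,0.0025,-0.007,0,0],
    [1,0,0,0.01,0],
    [1,0,0,0.012,0],
    [1,0,0,0.012,0],
    [1,0,0,0.012,0],
    [1,0,0,0.006,0],
    [1,0,0,0,0],
    [1,0,0,0,0],
  ],
)

```text
time_s: 3.28
tcp_pos: [0.6243, 0.046, 0.0671]
tcp_rot: [3.141, 0.002, -0.003]
force: [0.9, 0.6, -0.4]
grip_width: 1.003
finger_force: 0.0
```

```bash
python3 - <<'E'
from h import *
go(.6235,.045,.065)
f=grab_frame("wrist");np.savez("pics/w3.npz",**f);cv2.imwrite("pics/w3.png",f["image"][100:400,140:500,::-1])
E
```

```text
t 3.28 tcp [0.6243 0.046  0.0671] psi 0.07 tilt 0.1 q7 -1.81 F [ 0.9  0.6 -0.4] w 1.003 shift mm [-0.8  1.   2.1]
```

View pics/w3.png

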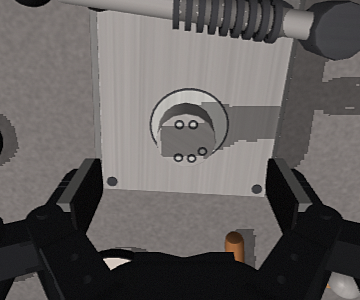

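```bash
python3 - <<'E'
from h import *
f=np.load("pics/w3.npz")
print(f["world_from_camera"].round(3))
P=np.array([(.6243,.046+s*.0425,.067+dz) for dz in(.013,.032) for s in(1,-1)]+[(.6235,.045,.077),(.6243-.011,.0885,.08),(.6243+.011,.0885,.08)])
print((proj(f,P)-[140,100]).round(0))
E
```

```text
[[ 0.002 -0.945 -0.328  0.707]
 [-1.    -0.001 -0.002  0.046]
 [ 0.001  0.328 -0.945  0.241]
 [ 0.     0.     0.     1.   ]]
[[115. 143.]
 [252. 143.]
 [108. 159.]
 [259. 159.]
 [185. 142.]
 [117. 158.]
 [114. 127.]]
```

>>> carry_out(
  plan=[
    [0.5,-0.0005,0.001,0.001,0],
    [0.3,0,0,0.001,0],
    [0.2,0,0,0,0],
    [0.1,0,0,0,0],
    [0,0,0,0,0],
    [-0.1,0,0,0,0],
    [-0.2,0,0,0,0],
    [-0.3,0,0,0,0],
    [-0.3,0,0,0,0],
    [-0.3,0,0,0,0],
  ],
  newtons=40,
)

```text
time_s: 4.17
tcp_pos: [0.6244, 0.0454, 0.066]
tcp_rot: [3.142, 0.002, 0.0]
force: [-0.1, -0.4, -0.0]
grip_width: 0.351
finger_force: 0.0
```

```bash
python3 - <<'E'
from h import *
go(.6235,.045,.065)
f=grab_frame("wrist");np.savez("pics/w4.npz",**f);cv2.imwrite("pics/w4.png",crop(f,220,130,180,150,4))
print(state()["finger_force"])
E
```

```text
t 4.17 tcp [0.6244 0.0454 0.066 ] psi 0.09 tilt 0.0 q7 -1.81 F [-0.1 -0.4 -0. ] w 0.351 shift mm [-0.9  0.4  1. ]
0.0
```

View pics/w4.png

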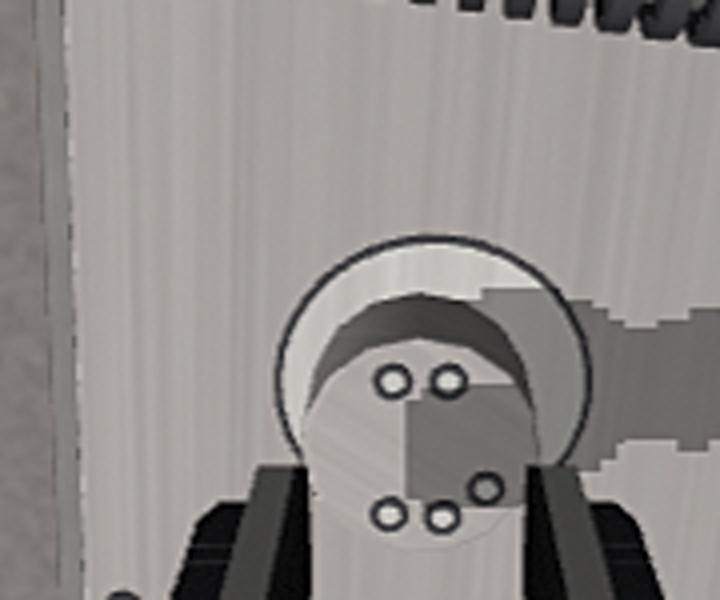

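Width is 0.351 with no contact, so the fingertips are still above the disc top. I'll open a little, go down 10 mm and close again.

>>> carry_out(
  plan=[
    [0.4,0,0,0,0],
    [0.4,0,0,0,0],
    [0.4,0,0,0,0],
    [0.4,0,0,0.005,0],
    [0.4,0,0,0.005,0],
    [0.4,0,0,0,0],
    [0.2,0,0,0,0],
    [0,0,0,0,0],
    [-0.1,0,0,0,0],
    [-0.2,0,0,0,0],
    [-0.25,0,0,0,0],
    [-0.25,0,0,0,0],
  ],
)

```text
time_s: 5.22
tcp_pos: [0.6245, 0.0454, 0.0562]
tcp_rot: [3.142, 0.002, 0.0]
force: [1.5, -0.2, -0.7]
grip_width: 0.374
finger_force: 0.0
```

```bash
python3 - <<'E'
from h import *
go(.6235,.045,.065);print(state()["finger_force"])
E
```

```text
t 5.22 tcp [0.6245 0.0454 0.0562] psi 0.09 tilt 0.02 q7 -1.81 F [ 1.5 -0.2 -0.7] w 0.374 shift mm [-1.   0.4 -8.8]
0.0
```

>>> carry_out(
  plan=[
    [-0.3,0,0,-0.002,0],
    [-0.35,0,0,0,0],
    [-0.4,0,0,0,0],
    [-0.45,0,0,0,0],
    [-0.5,0,0,0,0],
    [-0.5,0,0,0,0],
    [-0.5,0,0,0,0],
  ],
)

```text
time_s: 5.8
tcp_pos: [0.6243, 0.0454, 0.0579]
tcp_rot: [3.142, 0.002, -0.0]
force: [0.4, -0.5, 0.3]
grip_width: 0.247
finger_force: 0.0
```

```bash
python3 - <<'E'
from h import *
go(.6235,.045,.065);print(state()["finger_force"])
f=grab_frame("wrist");np.savez("pics/w5.npz",**f);cv2.imwrite("pics/w5.png",crop(f,220,130,180,150,4))
E
```

```text
t 5.8 tcp [0.6243 0.0454 0.0579] psi 0.09 tilt 0.01 q7 -1.81 F [ 0.4 -0.5  0.3] w 0.247 shift mm [-0.8  0.4 -7.1]
0.0
```

View pics/w5.png

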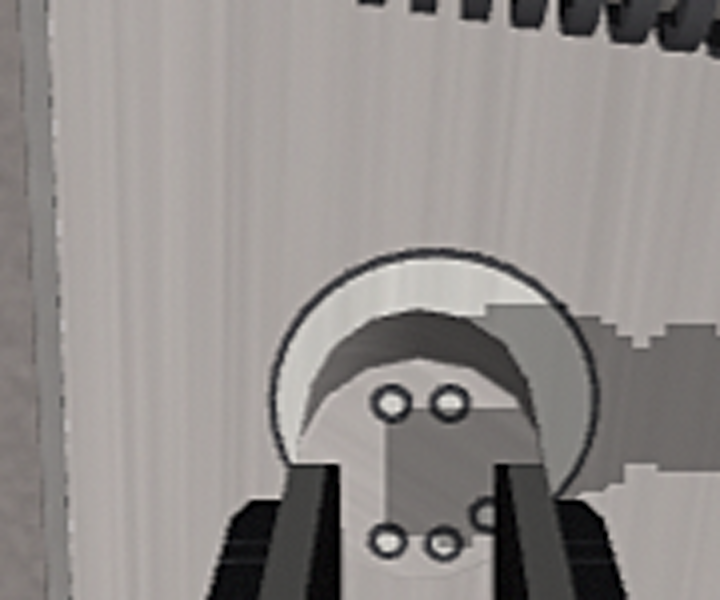

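The gripped gap measures 39 px and the front edge of the tip sits at row 246. That puts the real fingertips about 35 mm above the reported TCP, and they visibly occlude the disc top. I'll work with that offset and verify it by contact.

>>> carry_out(
  plan=[
    [0.4,0,0,0,0],
    [0.4,0,0,0,0],
    [0.4,0,0,0,0],
    [0.4,0,0,0,0],
    [0.4,0,0,0,0],
    [0.4,-0.001,0,0.006,0],
    [0.4,0,0,0.006,0],
    [0.4,0,0,0.006,0],
    [0.4,0,0,0.006,0],
    [0.2,0,0,0,0],
    [0,0,0,0,0],
    [-0.1,0,0,0,0],
    [-0.2,0,0,0,0],
    [-0.3,0,0,0,0],
    [-0.3,0,0,0,0],
    [-0.3,0,0,0,0],
  ],
)

```text
time_s: 7.18
tcp_pos: [0.6237, 0.0454, 0.0344]
tcp_rot: [3.142, 0.002, 0.001]
force: [0.0, 0.2, 1.0]
grip_width: 0.413
finger_force: 39.8
```

```bash
cat >> h.py <<'E'
def tip(f,s):
    """tip height from inner gap and row of tip edge is done by eye; print state"""
    pass
E
python3 - <<'E'
from h import *
go(.6235,.045,.03);print(state()["finger_force"])
f=grab_frame("wrist");np.savez("pics/w6.npz",**f)
E
```

```text
t 7.18 tcp [0.6237 0.0454 0.0344] psi 0.09 tilt 0.04 q7 -1.82 F [0.  0.2 1. ] w 0.413 shift mm [-0.2  0.4  4.4]
39.80422854423523
```

```bash
python3 - <<'E'
from h import *
f=np.load("pics/w6.npz")
print(f["world_from_camera"].round(4)[:3,3])
cv2.imwrite("pics/w6.png",crop(f,240,150,160,120,5))
E
```

```text
[0.7064 0.0455 0.2081]
```

View pics/w6.png

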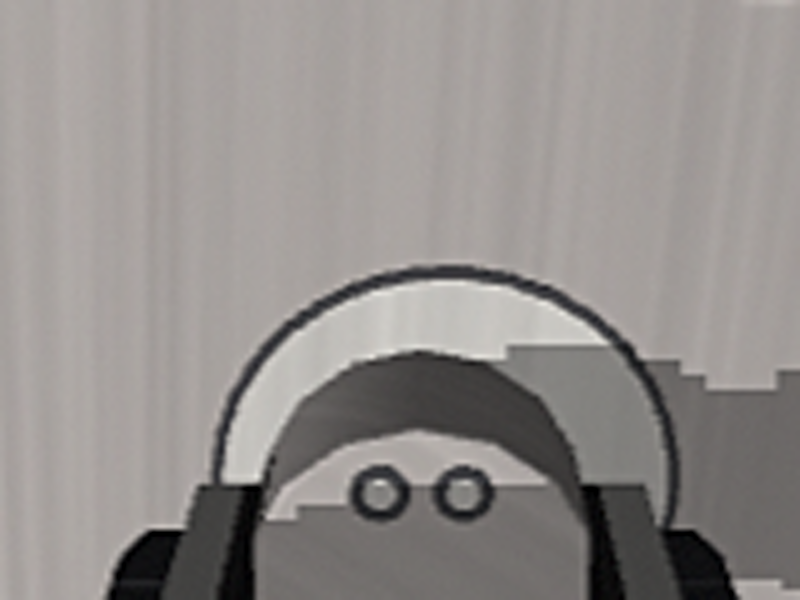

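```bash
python3 - <<'E'
from h import *
f=grab_frame("scene")
s=state();p=s["tcp_pos"]
u,v,S=330,150,8
im=crop(f,u,v,90,70,S)
for dz,col in((.0226,(0,0,255)),(.0406,(0,255,0)),(0.02+.0226+.003,(255,0,0))):
  for sy in(1,-1):
    q=[(proj(f,(p[0]+dx,p[1]+sy*y,p[2]+dz))[0]-(u,v)+.5)*S for dx,y in((-.011,.019),(.011,.019),(.011,.027))]
    cv2.polylines(im,[np.int32(q)],False,col,1)
draw(im,f,(.6235,.045),.019,.077,(0,255,255),S,(u,v))
cv2.imwrite("pics/s1.png",im)
E
```

View pics/s1.png

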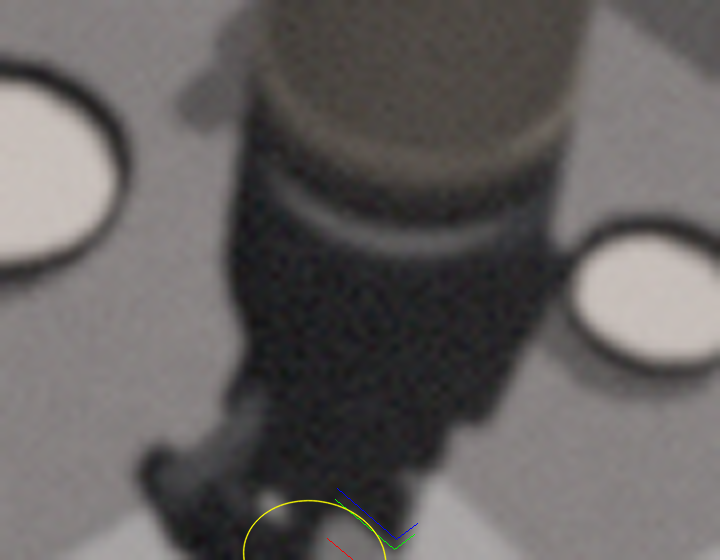

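Finger tips sit about 39–40 mm above the reported TCP, which agrees in three wrist views and one scene view. The disc is therefore held only at its top 2 mm, so I'll reopen and regrasp about 9 mm lower.

>>> carry_out(
  plan=[
    [0.1,0,0,0,0],
    [0.1,0,0,0,0],
    [0.2,0,0,0,0],
    [0.2,0,0,0.003,0],
    [0.2,0,0,0.003,0],
    [0.2,0,0,0.003,0],
    [0.1,0,0,0,0],
    [0,0,0,0,0],
    [-0.1,0,0,0,0],
    [-0.2,0,0,0,0],
    [-0.3,0,0,0,0],
    [-0.3,0,0,0,0],
    [-0.3,0,0,0,0],
    [-0.3,0,0,-0.003,0],
    [-0.3,0,0,-0.006,0],
    [-0.3,0,0,-0.006,0],
    [-0.3,0,0,0,0],
  ],
  newtons=60,
)

```text
time_s: 8.7
tcp_pos: [0.6245, 0.0455, 0.0416]
tcp_rot: [-3.141, -0.002, -0.004]
force: [0.4, 0.4, -1.3]
grip_width: 0.409
finger_force: 59.9
```

```bash
python3 - <<'E'
from h import *
go(.590,.2422,.06);print(state()["finger_force"])
f=grab_frame("wrist");np.savez("pics/w7.npz",**f)
E
```

```text
t 8.7 tcp [0.6245 0.0455 0.0416] psi 0.08 tilt 0.15 q7 -1.82 F [ 0.4  0.4 -1.3] w 0.409 shift mm [ -34.2 -196.8  -18.5]
59.884552359580994
```

>>> carry_out(
  plan=[
    [-0.3,0,0,-0.01,0],
    [-0.3,0,0,-0.01,0],
    [-0.3,-0.003,-0.01,0,0],
    [-0.3,-0.004,-0.02,0,0],
    [-0.3,-0.004,-0.027,0,0],
    [-0.3,-0.004,-0.027,0,0],
    [-0.3,-0.004,-0.027,0,0],
    [-0.3,-0.004,-0.027,0,0],
    [-0.3,-0.004,-0.027,0,0],
    [-0.3,-0.004,-0.02,0,0],
    [-0.3,-0.003,-0.011,0,0],
    [-0.3,0,0,0,0],
    [-0.3,0,0,0,0],
  ],
)

```text
time_s: 9.83
tcp_pos: [0.5889, 0.2413, 0.0601]
tcp_rot: [3.141, 0.004, 0.0]
force: [0.1, -0.9, -1.6]
grip_width: 0.408
finger_force: 60.1
```

```bash
cat > chk.py <<'E'
import sys
from h import *
go(*map(float,sys.argv[1:4])); print("ff",round(state()["finger_force"],1))
for k in sys.argv[5:]:
    n=sys.argv[4]; f=grab_frame(n); c,s=fit(f,C0[k],FE[k],.006); print(n,k,c.round(4),round(float(s)))
E
python3 chk.py .590 .242 -.0246 top stand case_s
python3 - <<'E'
from h import *
f=grab_frame("top")
# dark spot centroid on the plate
c=proj(f,(.624,.042,.055))[0]; u,v=np.int32(c)-9
g=f["image"][v:v+19,u:u+19].mean(2); m=g<g.min()+45; yy,xx=np.nonzero(m); w=(g.min()+45-g)[m]
print(m.sum(),g.min(),ray(f,(u+(xx*w).sum()/w.sum(),v+(yy*w).sum()/w.sum()),.055).round(4))
f=grab_frame("wrist");np.savez("pics/w8.npz",**f)
c=proj(f,(.624,.042,.055))[0];print(c)
E
```

```text
t 9.83 tcp [0.5889 0.2413 0.0601] psi 0.16 tilt 0.06 q7 -2.14 F [ 0.1 -0.9 -1.6] w 0.408 shift mm [ 1.1 -0.7 84.7]
ff 60.1
top stand [0.6237 0.042 ] 171
top case_s [0.5849 0.2473] 179
18 45.666666666666664 [0.6264 0.043  0.055 ]
[627.23708934 182.09309323]
```

>>> carry_out(
  plan=[
    [-0.3,0.001,-0.001,0.01,0],
    [-0.3,0,0,0.02,0],
    [-0.3,0,0,0.02,0],
    [-0.3,0,0,0.014,0],
    [-0.3,0,0,0.008,0],
    [-0.3,0,0,0.006,0],
    [-0.3,0,0,0.003,0],
    [-0.3,0,0,0,0],
    [-0.3,0,0,0,0],
  ],
)

```text
time_s: 10.78
tcp_pos: [0.5908, 0.2426, -0.0203]
tcp_rot: [-3.141, -0.002, -0.002]
force: [-0.1, 0.1, -2.1]
grip_width: 0.402
finger_force: 60.1
```

```bash
python3 chk.py .590 .242 -.0246
```

```text
t 10.78 tcp [ 0.5908  0.2426 -0.0203] psi 0.08 tilt 0.09 q7 -2.16 F [-0.1  0.1 -2.1] w 0.402 shift mm [-0.8  0.6  4.3]
ff 60.1
```

>>> carry_out(
  plan=[
    [-0.3,-0.0005,0.0005,0.0015,0],
    [-0.3,0,0,0.0015,0],
    [-0.3,0,0,0,0],
    [-0.3,0,0,0,0],
  ],
)

```text
time_s: 11.12
tcp_pos: [0.5897, 0.2418, -0.0238]
tcp_rot: [-3.142, -0.002, -0.001]
force: [-0.3, -0.1, -2.0]
grip_width: 0.408
finger_force: 60.1
```

```bash
python3 chk.py .590 .242 -.0246
```

```text
t 11.12 tcp [ 0.5897  0.2418 -0.0238] psi 0.09 tilt 0.02 q7 -2.16 F [-0.3 -0.1 -2. ] w 0.408 shift mm [ 0.3 -0.2  0.8]
ff 60.1
```

>>> carry_out(
  plan=[
    [-0.3,0,0,0.0007,0],
    [-0.3,0,0,0.0007,0],
    [-0.3,0,0,0,0],
    [-0.3,0,0,0,0],
  ],
)

```text
time_s: 11.45
tcp_pos: [0.5896, 0.2418, -0.0254]
tcp_rot: [-3.142, -0.002, -0.0]
force: [0.3, 0.8, -1.3]
grip_width: 0.41
finger_force: 60.1
```

```bash
python3 chk.py .590 .242 -.0246
```

```text
t 11.45 tcp [ 0.5896  0.2418 -0.0254] psi 0.09 tilt 0.0 q7 -2.16 F [ 0.3  0.8 -1.3] w 0.41 shift mm [ 0.4 -0.2 -0.8]
ff 60.1
```

>>> carry_out(
  plan=[
    [-0.3,0,0,0.0005,0],
    [-0.3,0,0,0.0005,0],
    [-0.3,0,0,0,0],
    [-0.3,0,0,0,0],
  ],
)

```text
time_s: 11.78
tcp_pos: [0.5897, 0.2419, -0.0257]
tcp_rot: [-3.142, -0.002, -0.001]
force: [-2.4, 0.2, 3.3]
grip_width: 0.408
finger_force: 60.3
```

```bash
python3 chk.py .590 .242 -.0246
```

```text
t 11.78 tcp [ 0.5897  0.2419 -0.0257] psi 0.08 tilt 0.02 q7 -2.17 F [-2.4  0.2  3.3] w 0.408 shift mm [ 0.3 -0.1 -1.1]
ff 60.3
```

Contact force rose at the expected height, so the disc is on the foam floor. I'll release it and fly to the adapter.

>>> carry_out(
  plan=[
    [-0.1,0,0,-0.0005,0],
    [0,0,0,0,0],
    [0.3,0,0,0,0],
    [0.6,0,0,0,0],
    [1,0,0,0,0],
    [1,0,0,0,0],
    [1,0,0,0,0],
    [1,0,0,-0.01,0],
    [1,0,0,-0.03,0],
    [1,0,0,-0.04,0],
    [1,0,0,-0.04,0],
    [1,0,0,-0.03,0],
    [1,0.001,0.02,0,0],
    [1,0.001,0.035,0,0],
    [1,0.001,0.035,0,0],
    [1,0.001,0.035,0,0],
    [1,0.001,0.035,0,0],
    [1,0.001,0.035,0,0],
    [1,0.001,0.035,0,0],
    [1,0.001,0.035,0,0],
  ],
)

```text
time_s: 13.45
tcp_pos: [0.5964, -0.0259, 0.1246]
tcp_rot: [3.14, 0.001, -0.004]
force: [0.5, -0.3, -1.3]
grip_width: 0.998
finger_force: 0.0
```

```bash
python3 chk.py .6075 -.261 .08 top case_s; python3 - <<'E'
from h import *
f=grab_frame("top"); print("disc_s in case",fit(f,(.590,.242),[(.019,.026)],.008))
E
```

```text
t 13.45 tcp [ 0.5964 -0.0259  0.1246] psi 0.05 tilt 0.16 q7 -1.67 F [ 0.5 -0.3 -1.3] w 0.998 shift mm [ 11. 235.  45.]
ff 0.0
top case_s [0.5887 0.2423] 396
disc_s in case (array([0.5937, 0.2436]), np.float32(358.76654))
```

>>> carry_out(
  plan=[
    [1,0.001,0.03,0,0],
    [1,0.001,0.035,0,0],
    [1,0.002,0.035,0,0],
    [1,0.002,0.035,0,0],
    [1,0.002,0.035,0,0],
    [1,0.002,0.035,0,0],
    [1,0.001,0.02,0,0],
    [1,0,0.01,0,0],
    [1,0,0,0.01,0],
    [1,0,0,0.02,0],
    [1,0,0,0.01,0],
    [1,0,0,0,0],
    [1,0,0,0,0],
  ],
)

```text
time_s: 14.63
tcp_pos: [0.6087, -0.2554, 0.0831]
tcp_rot: [-3.139, -0.007, 0.004]
force: [-0.6, -0.4, 1.4]
grip_width: 1.006
finger_force: 0.0
```

```bash
cat >> h.py <<'E'
def spot(f,c=(.6245,.0422),z=.055,r=.012):
    k=np.arange(-r,r+1e-9,.0003); X,Y=np.meshgrid(k,k); P=np.c_[c[0]+X.ravel(),c[1]+Y.ravel(),np.full(X.size,z)]
    p=proj(f,P).astype(np.float32); g=cv2.remap(cv2.cvtColor(f["image"],7),p[:,:1],p[:,1:],1)[:,0].astype(float)
    t=(g.min()+np.median(g))/2; m=g<t
    return P[m,:2].mean(0).round(4),"dia",round(2*np.sqrt(m.sum()*9e-8/np.pi),4)
E
python3 chk.py .6075 -.261 .0115 wrist adapter disc_m disc_l; python3 - <<'E'
from h import *
f=grab_frame("wrist"); print("w",spot(f),fit(f,(.6245,.0422),FE["stand"],.005))
f=grab_frame("top"); print("t",spot(f),fit(f,(.6245,.0422),FE["stand"],.005))
f=grab_frame("scene"); print("s",spot(f),fit(f,(.6245,.0422),FE["stand"],.005))
E
```

```text
t 14.63 tcp [ 0.6087 -0.2554  0.0831] psi 0.26 tilt 0.2 q7 -1.29 F [-0.6 -0.4  1.4] w 1.006 shift mm [-1.1  5.7 71.6]
ff 0.0
wrist adapter [ 0.6073 -0.2617] 695
wrist disc_m [ 0.6073 -0.2616] 293
wrist disc_l [ 0.61   -0.2617] 308
w (array([nan, nan]), 'dia', np.float64(0.0)) (array([0.6307, 0.0484]), np.float32(0.0))
t (array([0.6267, 0.0432]), 'dia', np.float64(0.0099)) (array([0.6235, 0.0425]), np.float32(191.31604))
s (array([0.6279, 0.042 ]), 'dia', np.float64(0.0086)) (array([0.6298, 0.0453]), np.float32(132.383))h.py:45: RuntimeWarning: Mean of empty slice.
  return P[m,:2].mean(0).round(4),"dia",round(2*np.sqrt(m.sum()*9e-8/np.pi),4)
  ret = um.true_divide(
```

>>> carry_out(
  plan=[
    [0.6,-0.001,0.003,0.005,0.26],
    [0.5,-0.0005,0.0035,0.015,0],
    [0.5,0,0,0.02,0],
    [0.5,0,0,0.016,0],
    [0.5,0,0,0.01,0],
    [0.5,0,0,0.005,0],
    [0.5,0,0,0,0],
    [0.5,0,0,0,0],
  ],
  newtons=30,
)

```text
time_s: 15.6
tcp_pos: [0.6083, -0.2649, 0.0135]
tcp_rot: [3.141, -0.005, 0.001]
force: [-0.4, -0.1, 1.0]
grip_width: 0.748
finger_force: 0.0
```

```bash
python3 chk.py .6075 -.2617 .0115 wrist adapter; python3 - <<'E'
from h import *
s=state()
E
```

```text
t 15.6 tcp [ 0.6083 -0.2649  0.0135] psi -0.18 tilt 0.05 q7 -1.3 F [-0.4 -0.1  1. ] w 0.748 shift mm [-0.8 -3.2  2. ]
ff 0.0
wrist adapter [ 0.6077 -0.2613] 588
```

>>> carry_out(
  plan=[
    [0.4,-0.0007,-0.0033,0.002,0],
    [0.3,0,0,0,0],
    [0.2,0,0,0,0],
    [0.1,0,0,0,0],
    [0,0,0,0,0],
    [-0.05,0,0,0,0],
    [-0.1,0,0,0,0],
    [-0.15,0,0,0,0],
    [-0.2,0,0,0,0],
    [-0.2,0,0,0,0],
    [-0.2,0,0,0,0],
  ],
)

```text
time_s: 16.57
tcp_pos: [0.6076, -0.2608, 0.0122]
tcp_rot: [-3.141, 0.004, -0.001]
force: [-2.1, 1.8, 5.0]
grip_width: 0.562
finger_force: 30.4
```

```bash
python3 chk.py .6075 -.2617 .0115
```

```text
t 16.57 tcp [ 0.6076 -0.2608  0.0122] psi -0.15 tilt 0.06 q7 -1.31 F [-2.1  1.8  5. ] w 0.562 shift mm [-0.1  0.9  0.7]
ff 30.4
```

Width 0.562 corresponds to 52 mm, so the tips reached disc_m. That puts the tips about 32 mm above the reported TCP. I'll release, rise 8 mm and close on the adapter.

>>> carry_out(
  plan=[
    [0.3,0,0,0,0],
    [0.4,0,0,0,0],
    [0.4,0,0,0,0],
    [0.4,0,0.0005,-0.004,0],
    [0.4,0,0,-0.004,0],
    [0.3,0,0,0,0],
    [0.2,0,0,0,0],
    [0.1,0,0,0,0],
    [0,0,0,0,0],
    [-0.05,0,0,0,0],
    [-0.1,0,0,0,0],
    [-0.15,0,0,0,0],
    [-0.2,0,0,0,0],
    [-0.25,0,0,0,0],
    [-0.25,0,0,0,0],
  ],
)

```text
time_s: 17.82
tcp_pos: [0.6072, -0.2617, 0.0194]
tcp_rot: [-3.141, 0.005, -0.0]
force: [-1.2, -0.2, 3.7]
grip_width: 0.474
finger_force: 30.1
```

```bash
python3 chk.py .6075 -.2617 .02
```

```text
t 17.82 tcp [ 0.6072 -0.2617  0.0194] psi -0.17 tilt 0.01 q7 -1.3 F [-1.2 -0.2  3.7] w 0.474 shift mm [ 0.3  0.  -0.6]
ff 30.1
```

>>> carry_out(
  plan=[
    [0.05,0,0,0,0],
    [0.1,0,0,0,0],
    [0.1,0,0,-0.0035,0],
    [0.1,0,0,0,0],
    [0,0,0,0,0],
    [-0.05,0,0,0,0],
    [-0.1,0,0,0,0],
    [-0.15,0,0,0,0],
    [-0.2,0,0,0,0],
    [-0.25,0,0,0,0],
    [-0.25,0,0,0,0],
  ],
)

```text
time_s: 18.73
tcp_pos: [0.6075, -0.2619, 0.0231]
tcp_rot: [3.141, -0.005, 0.001]
force: [-0.4, 0.5, 3.9]
grip_width: 0.468
finger_force: 30.0
```

```bash
python3 chk.py .6075 -.2617 .02
```

```text
t 18.73 tcp [ 0.6075 -0.2619  0.0231] psi -0.17 tilt 0.05 q7 -1.3 F [-0.4  0.5  3.9] w 0.468 shift mm [ 0.  -0.2  3.1]
ff 30.0
```

>>> carry_out(
  plan=[
    [-0.25,0,0,-0.003,0],
    [-0.25,0,0,-0.008,0],
    [-0.25,0,0,-0.02,0],
    [-0.25,0,0,-0.03,0],
    [-0.25,0,0,-0.03,0],
    [-0.25,0,0,-0.02,0],
    [-0.25,0,-0.01,0,0],
    [-0.25,0,-0.02,0,0],
    [-0.25,0,-0.03,0,0],
    [-0.25,0,-0.03,0,0],
    [-0.25,0,-0.03,0,0],
    [-0.25,0,-0.03,0,0],
    [-0.25,0,-0.03,0,0],
    [-0.25,0,-0.03,0,0],
    [-0.25,0,-0.025,0,0],
    [-0.25,0,-0.015,0,0],
    [-0.25,0,0,0,0],
    [-0.25,0,0,0,0],
  ],
)

```text
time_s: 20.23
tcp_pos: [0.6072, -0.0108, 0.1329]
tcp_rot: [3.141, -0.0, -0.002]
force: [1.1, -0.2, -1.4]
grip_width: 0.467
finger_force: 30.3
```

```bash
python3 chk.py .625 .0425 .0301; python3 - <<'E'
from h import *
f=grab_frame("wrist");np.savez("pics/w9.npz",**f); print("w",spot(f),fit(f,(.6245,.0422),FE["stand"],.005),fit(f,(.6245,.0422),[(.0275,.055)],.005),fit(f,(.6245,.0422),[(.006,.055)],.005))
z=state()["tcp_pos"]; print(z)
print("adapter in hand",fit(f,z[:2],[(.021,z[2]+.0249+.014),(.013,z[2]+.0249+.014)],.008))
f=grab_frame("top"); print("t",spot(f),fit(f,(.6245,.0422),[(.006,.055)],.005))
print("disc_m",fit(f,(.6075,-.2615),FE["disc_m"],.006),fit(f,(.610,-.2617),FE["disc_l"],.004))
E
```

```text
t 20.23 tcp [ 0.6072 -0.0108  0.1329] psi -0.01 tilt 0.09 q7 -1.69 F [ 1.1 -0.2 -1.4] w 0.467 shift mm [ 17.9 -53.3 102.7]
ff 30.3
w (array([0.6248, 0.0419]), 'dia', np.float64(0.0116)) (array([0.6247, 0.0419]), np.float32(393.02753)) (array([0.6248, 0.0435]), np.float32(368.98502)) (array([0.6261, 0.0419]), np.float32(400.0))
[ 0.60745892 -0.01315714  0.13290994]
adapter in hand (array([ 0.60775892, -0.01085714]), np.float32(686.80707))
t (array([0.6264, 0.0444]), 'dia', np.float64(0.007)) (array([0.6265, 0.0455]), np.float32(400.0))
disc_m (array([ 0.6056, -0.2549]), np.float32(229.60631)) (array([ 0.6103, -0.2607]), np.float32(230.5159))
```

>>> carry_out(
  plan=[
    [-0.25,0.003,-0.01,0,0],
    [-0.25,0.005,-0.016,0,0],
    [-0.25,0.005,-0.016,0.005,0],
    [-0.25,0.004,-0.011,0.015,0],
    [-0.25,0,0,0.025,0],
    [-0.25,0,0,0.025,0],
    [-0.25,0,0,0.012,0],
    [-0.25,0,0,0.006,0],
    [-0.25,0,0,0,0],
    [-0.25,0,0,0,0],
    [-0.25,0,0,0,0],
  ],
)

```text
time_s: 21.25
tcp_pos: [0.6267, 0.041, 0.0474]
tcp_rot: [-3.141, 0.006, -0.005]
force: [0.5, 0.0, 0.1]
grip_width: 0.467
finger_force: 30.4
```

```bash
cat > w.py <<'E'
from h import *
f=grab_frame("wrist"); z=state()["tcp_pos"]; h=z[2]+.0249+.014
print("stand",fit(f,(.6247,.0419),FE["stand"],.003)); print("adapter",fit(f,z[:2],[(.021,h),(.013,h)],.005)); print(z,state()["force"].round(1))
E
python3 chk.py .6245 .042 .0301; python3 w.py
```

```text
t 21.25 tcp [0.6267 0.041  0.0474] psi -0.22 tilt 0.2 q7 -1.81 F [0.5 0.  0.1] w 0.467 shift mm [-2.2 -1.  17.3]
ff 30.4
stand (array([0.6247, 0.0422]), np.float32(275.8779))
adapter (array([0.62693836, 0.04077306]), np.float32(646.6743))
[0.62663836 0.04107306 0.04746349] [ 0.6 -0.1 -0.5]
```

>>> carry_out(
  plan=[
    [-0.25,-0.0011,-0.0006,0,0],
    [-0.25,-0.0011,-0.0006,0,0],
    [-0.25,0,0,0.005,0],
    [-0.25,0,0,0.004,0],
    [-0.25,0,0,0.003,0],
    [-0.25,0,0,0.002,0],
    [-0.25,0,0,0,0],
    [-0.25,0,0,0,0],
  ],
)

```text
time_s: 21.97
tcp_pos: [0.6227, 0.0422, 0.0312]
tcp_rot: [3.142, -0.005, -0.001]
force: [0.3, 0.5, -0.3]
grip_width: 0.468
finger_force: 30.4
```

```bash
python3 chk.py .6245 .042 .0301; python3 w.py
```

```text
t 21.97 tcp [0.6227 0.0422 0.0312] psi -0.17 tilt 0.04 q7 -1.81 F [ 0.3  0.5 -0.3] w 0.468 shift mm [1.8 0.2 1.1]
ff 30.4
stand (array([0.6257, 0.0422]), np.float32(273.57358))
adapter (array([0.62352699, 0.04200949]), np.float32(628.2064))
[0.62292699 0.04230949 0.03148587] [ 0.3 -0.2 -0.3]
```

>>> carry_out(
  plan=[
    [-0.25,0.0014,0,0,0],
    [-0.25,0,0,0,0],
    [-0.25,0,0,0,0],
    [-0.25,0,0,0,0],
  ],
)

```text
time_s: 22.35
tcp_pos: [0.6244, 0.0423, 0.0317]
tcp_rot: [-3.142, 0.005, -0.0]
force: [-0.3, 0.1, 0.1]
grip_width: 0.468
finger_force: 30.4
```

```bash
python3 chk.py .6245 .042 .0301; python3 w.py;python3 w.py
```

```text
t 22.35 tcp [0.6244 0.0423 0.0317] psi -0.18 tilt 0.02 q7 -1.81 F [-0.3  0.1  0.1] w 0.468 shift mm [0.1 0.3 1.6]
ff 30.4
stand (array([0.625 , 0.0425]), np.float32(256.73306))
adapter (array([0.62507117, 0.04200878]), np.float32(640.073))
[0.62437117 0.04230878 0.03169257] [-0.8  1.   0.3]
stand (array([0.6253, 0.0425]), np.float32(263.89127))
adapter (array([0.62501158, 0.04199281]), np.float32(639.8273))
[0.62431158 0.04229281 0.03163526] [0.  0.  0.7]
```

Centred. Lowering in small steps.

>>> carry_out(
  plan=[
    [-0.25,0,0,0.0008,0],
    [-0.25,0,0,0.0006,0],
    [-0.25,0,0,0.0004,0],
    [-0.25,0,0,0,0],
    [-0.25,0,0,0,0],
  ],
)

```text
time_s: 22.87
tcp_pos: [0.6243, 0.0423, 0.0302]
tcp_rot: [3.141, -0.005, 0.0]
force: [-1.2, -0.2, 3.4]
grip_width: 0.468
finger_force: 30.6
```

```bash
python3 chk.py .6245 .042 .0301
```

```text
t 22.87 tcp [0.6243 0.0423 0.0302] psi -0.18 tilt 0.01 q7 -1.81 F [-1.2 -0.2  3.4] w 0.468 shift mm [0.2 0.3 0.1]
ff 30.6
```

>>> carry_out(
  plan=[
    [-0.05,0,0,0,0],
    [0.05,0,0,0,0],
    [0.2,0,0,0,0],
    [0.4,0,0,0,0],
    [0.4,0,0,0,0],
    [0.4,0,0,-0.01,0],
    [0.6,0,0,-0.03,0],
    [0.6,0,0,-0.035,0],
    [0.6,0,0,-0.025,0],
    [0.6,-0.001,0.02,0,0],
    [0.6,-0.001,0.03,0,0],
    [0.6,-0.001,0.035,0,0],
    [0.6,-0.002,0.035,0,0],
    [0.6,-0.002,0.035,0,0],
    [0.6,-0.002,0.035,0,0],
    [0.6,-0.002,0.035,0,0],
    [0.6,-0.002,0.035,0,0],
    [0.6,-0.002,0.025,0,0],
    [0.6,-0.002,0.015,0,0],
    [0.6,0,0,0,0],
  ],
)

```text
time_s: 24.53
tcp_pos: [0.6047, -0.2638, 0.13]
tcp_rot: [3.138, -0.017, -0.001]
force: [0.1, -0.5, -0.5]
grip_width: 0.796
finger_force: 0.0
```

```bash
python3 chk.py .6075 -.2615 .009 wrist disc_m disc_l; python3 - <<'E'
from h import *
f=grab_frame("top"); print("adapter on stand",fit(f,(.6265,.0435),[(.021,.069),(.013,.069)],.006),fit(f,(.624,.042),FE["stand"],.004))
E
```

```text
t 24.53 tcp [ 0.6047 -0.2638  0.13  ] psi -0.61 tilt 0.23 q7 -1.29 F [ 0.1 -0.5 -0.5] w 0.796 shift mm [  2.8  -2.8 121. ]
ff 0.0
wrist disc_m [ 0.6093 -0.26  ] 319
wrist disc_l [ 0.609  -0.2613] 295
adapter on stand (array([0.6271, 0.0439]), np.float32(727.2484)) (array([0.6254, 0.0393]), np.float32(280.01102))
```

>>> carry_out(
  plan=[
    [0.6,0.002,-0.0015,0.01,-0.6],
    [0.6,0.002,-0.0015,0.025,0],
    [0.6,0,0,0.03,0],
    [0.6,0,0,0.025,0],
    [0.6,0,0,0.015,0],
    [0.6,0,0,0.01,0],
    [0.6,0,0,0.005,0],
    [0.6,0,0,0,0],
    [0.6,0,0,0,0],
    [0.6,0,0,0,0],
  ],
  newtons=80,
)

```text
time_s: 25.52
tcp_pos: [0.6116, -0.2538, 0.0106]
tcp_rot: [3.141, 0.014, 0.003]
force: [0.4, 0.3, 0.1]
grip_width: 0.804
finger_force: 0.0
```

```bash
python3 chk.py .609 -.2605 .0045 wrist disc_m disc_l
```

```text
t 25.52 tcp [ 0.6116 -0.2538  0.0106] psi 0.51 tilt 0.12 q7 -1.31 F [0.4 0.3 0.1] w 0.804 shift mm [-2.6  6.7  6.1]
ff 0.0
wrist disc_m [ 0.609 -0.261] 258
wrist disc_l [ 0.6087 -0.262 ] 234
```

>>> carry_out(
  plan=[
    [0.6,-0.0013,0.0035,0,0.5],
    [0.6,-0.0013,0.0035,0,0],
    [0.6,0,0,0.003,0],
    [0.6,0,0,0.003,0],
    [0.5,0,0,0,0],
    [0.4,0,0,0,0],
    [0.3,0,0,0,0],
    [0.25,0,0,0,0],
    [0.2,0,0,0,0],
    [0.15,0,0,0,0],
    [0.1,0,0,0,0],
    [0.05,0,0,0,0],
    [0,0,0,0,0],
    [0,0,0,0,0],
  ],
)

```text
time_s: 26.78
tcp_pos: [0.6082, -0.2608, 0.0048]
tcp_rot: [-3.141, 0.001, -0.001]
force: [-2.6, 1.2, 5.9]
grip_width: 0.558
finger_force: 81.2
```

```bash
python3 chk.py .465 -.3075 .06
```

```text
t 26.78 tcp [ 0.6082 -0.2608  0.0048] psi -0.04 tilt 0.06 q7 -1.31 F [-2.6  1.2  5.9] w 0.558 shift mm [-143.1   46.8  -55.4]
ff 81.2
```

>>> carry_out(
  plan=[
    [0,0,0,-0.003,0],
    [0,0,0,-0.007,0],
    [0,0,0,-0.015,0],
    [0,0,0,-0.02,0],
    [0,0,0,-0.012,0],
    [0,-0.006,0.002,0,0],
    [0,-0.014,0.005,0,0],
    [0,-0.02,0.007,0,0],
    [0,-0.022,0.007,0,0],
    [0,-0.022,0.007,0,0],
    [0,-0.022,0.007,0,0],
    [0,-0.018,0.006,0,0],
    [0,-0.012,0.004,0,0],
    [0,-0.006,0.002,0,0],
    [0,0,0,0,0],
    [0,0,0,0,0],
  ],
)

```text
time_s: 28.12
tcp_pos: [0.4666, -0.3081, 0.0608]
tcp_rot: [-3.141, 0.002, -0.002]
force: [1.4, 1.1, -4.2]
grip_width: 0.553
finger_force: 82.9
```

```bash
python3 chk.py .465 -.3075 -.0172 wrist case_m disc_l
```

```text
t 28.12 tcp [ 0.4666 -0.3081  0.0608] psi -0.06 tilt 0.08 q7 -1.12 F [ 1.4  1.1 -4.2] w 0.553 shift mm [-1.7 -0.6 78. ]
ff 82.9
wrist case_m [ 0.4627 -0.309 ] 277
wrist disc_l [ 0.61  -0.262] 193
```

>>> carry_out(
  plan=[
    [0,-0.001,0,0.006,0],
    [0,-0.0007,0,0.014,0],
    [0,0,0,0.018,0],
    [0,0,0,0.015,0],
    [0,0,0,0.01,0],
    [0,0,0,0.006,0],
    [0,0,0,0.004,0],
    [0,0,0,0.002,0],
    [0,0,0,0.001,0],
    [0,0,0,0,0],
    [0,0,0,0,0],
  ],
)

```text
time_s: 29.13
tcp_pos: [0.4646, -0.3088, -0.0145]
tcp_rot: [3.141, -0.002, 0.002]
force: [0.7, -0.2, -4.3]
grip_width: 0.553
finger_force: 82.9
```

```bash
python3 chk.py .4645 -.308 -.0172
```

```text
t 29.13 tcp [ 0.4646 -0.3088 -0.0145] psi -0.08 tilt 0.09 q7 -1.14 F [ 0.7 -0.2 -4.3] w 0.553 shift mm [-0.1 -0.9  2.7]
ff 82.9
```

>>> carry_out(
  plan=[
    [0,0,-0.0005,0.001,0],
    [0,0,0,0.001,0],
    [0,0,0,0.0006,0],
    [0,0,0,0.0004,0],
    [0,0,0,0,0],
    [0,0,0,0,0],
  ],
)

```text
time_s: 29.63
tcp_pos: [0.4644, -0.3081, -0.0172]
tcp_rot: [3.141, -0.002, 0.001]
force: [-2.0, 1.0, 5.5]
grip_width: 0.556
finger_force: 83.9
```

```bash
python3 chk.py .4645 -.308 -.0172
```

```text
t 29.63 tcp [ 0.4644 -0.3081 -0.0172] psi -0.07 tilt 0.04 q7 -1.14 F [-2.   1.   5.5] w 0.556 shift mm [ 0.1 -0.1 -0. ]
ff 83.9
```

>>> carry_out(
  plan=[
    [0.15,0,0,0,0],
    [0.2,0,0,0,0],
    [0.3,0,0,0,0],
    [0.6,0,0,0,0],
    [0.8,0,0,0,0],
    [1,0,0,-0.005,0],
    [1,0,0,-0.02,0],
    [1,0,0,-0.03,0],
    [1,0,0,-0.03,0],
    [1,0.01,-0.004,-0.01,0],
    [1,0.02,-0.006,0,0],
    [1,0.025,-0.008,0,0],
    [1,0.025,-0.008,0,0],
    [1,0.025,-0.008,0,0],
    [1,0.02,-0.006,0,0],
    [1,0.013,-0.004,0,0],
    [1,0.007,-0.002,0,0],
    [1,0,0,0,0],
    [1,0,0,0,0],
  ],
)

```text
time_s: 31.22
tcp_pos: [0.6085, -0.2625, 0.0767]
tcp_rot: [3.141, -0.002, -0.002]
force: [0.3, -0.1, -0.3]
grip_width: 0.996
finger_force: 0.0
```

```bash
python3 chk.py .6095 -.2617 -.023 wrist disc_l;  python3 - <<'E'
from h import *
f=grab_frame("top"); print("disc_m in case",fit(f,(.465,-.3075),[(.026,.026)],.008),fit(f,(.4656,-.307),FE["case_m"],.008)); print("disc_l",fit(f,(.611,-.2603),FE["disc_l"],.008))
E
```

```text
t 31.22 tcp [ 0.6085 -0.2625  0.0767] psi -0.08 tilt 0.07 q7 -1.3 F [ 0.3 -0.1 -0.3] w 0.996 shift mm [ 1.2 -0.8 99.7]
ff 0.0
wrist disc_l [ 0.6103 -0.262 ] 372
disc_m in case (array([ 0.4653, -0.3038]), np.float32(345.67)) (array([ 0.4646, -0.3057]), np.float32(376.69452))
disc_l (array([ 0.609, -0.261]), np.float32(352.98477))
```

>>> carry_out(
  plan=[
    [1,0.001,-0.0005,0.01,0],
    [1,0,0,0.025,0],
    [1,0,0,0.025,0],
    [1,0,0,0.018,0],
    [1,0,0,0.01,0],
    [1,0,0,0.007,0],
    [1,0,0,0.003,0],
    [1,0,0,0,0],
    [1,0,0,0,0],
    [1,0,0,0,0],
  ],
  newtons=80,
)

```text
time_s: 32.15
tcp_pos: [0.6113, -0.2621, -0.0197]
tcp_rot: [3.141, -0.002, 0.004]
force: [0.5, -0.6, 0.3]
grip_width: 0.995
finger_force: 0.0
```

```bash
python3 chk.py .6097 -.262 -.0235 wrist disc_l
```

```text
t 32.15 tcp [ 0.6113 -0.2621 -0.0197] psi -0.08 tilt 0.16 q7 -1.32 F [ 0.5 -0.6  0.3] w 0.995 shift mm [-1.6 -0.1  3.8]
ff 0.0
wrist disc_l [ 0.6103 -0.262 ] 293
```

>>> carry_out(
  plan=[
    [1,-0.001,0,0.002,0],
    [1,0,0,0.0015,0],
    [0.8,0,0,0,0],
    [0.7,0,0,0,0],
    [0.6,0,0,0,0],
    [0.55,0,0,0,0],
    [0.5,0,0,0,0],
    [0.45,0,0,0,0],
    [0.4,0,0,0,0],
    [0.35,0,0,0,0],
    [0.3,0,0,0,0],
    [0.3,0,0,0,0],
    [0.3,0,0,0,0],
  ],
)

```text
time_s: 33.28
tcp_pos: [0.6094, -0.2618, -0.0237]
tcp_rot: [3.141, -0.002, 0.001]
force: [-2.0, 0.6, 6.1]
grip_width: 0.72
finger_force: 86.8
```

```bash
python3 chk.py .4155 .12 .06
```

```text
t 33.28 tcp [ 0.6094 -0.2618 -0.0237] psi -0.08 tilt 0.05 q7 -1.32 F [-2.   0.6  6.1] w 0.72 shift mm [-194.4 -381.5  -84.1]
ff 86.8
```

>>> carry_out(
  plan=[
    [0.3,0,0,-0.003,0],
    [0.3,0,0,-0.008,0],
    [0.3,0,0,-0.018,0],
    [0.3,0,0,-0.025,0],
    [0.3,0,0,-0.025,0],
    [0.3,0,0,-0.016,0],
    [0.3,-0.005,-0.009,0,0],
    [0.3,-0.009,-0.018,0,0],
    [0.3,-0.013,-0.026,0,0],
    [0.3,-0.014,-0.028,0,0],
    [0.3,-0.014,-0.028,0,0],
    [0.3,-0.014,-0.028,0,0],
    [0.3,-0.014,-0.028,0,0],
    [0.3,-0.014,-0.028,0,0],
    [0.3,-0.014,-0.028,0,0],
    [0.3,-0.014,-0.028,0,0],
    [0.3,-0.014,-0.028,0,0],
  ],
)

```text
time_s: 34.7
tcp_pos: [0.4693, 0.0168, 0.0703]
tcp_rot: [3.142, -0.002, -0.0]
force: [0.9, -1.0, -2.7]
grip_width: 0.725
finger_force: 87.4
```

```bash
python3 chk.py .4155 .12 -.0197
```

```text
t 34.7 tcp [0.4693 0.0168 0.0703] psi -0.08 tilt 0.01 q7 -1.76 F [ 0.9 -1.  -2.7] w 0.725 shift mm [ -53.9 -103.1   90. ]
ff 87.4
```

>>> carry_out(
  plan=[
    [0.3,-0.012,-0.024,0,0],
    [0.3,-0.012,-0.024,0,0],
    [0.3,-0.012,-0.023,0,0],
    [0.3,-0.009,-0.016,0,0],
    [0.3,-0.006,-0.011,0,0],
    [0.3,-0.002,-0.004,0,0],
    [0.3,0,0,0,0],
    [0.3,0,0,0,0],
    [0.3,0,0,0,0],
  ],
)

```text
time_s: 35.45
tcp_pos: [0.4182, 0.1162, 0.0703]
tcp_rot: [3.141, -0.005, 0.0]
force: [0.1, 0.4, -1.4]
grip_width: 0.725
finger_force: 87.4
```

```bash
python3 chk.py .4155 .12 -.0197 wrist case_l
```

```text
t 35.45 tcp [0.4182 0.1162 0.0703] psi -0.19 tilt 0.04 q7 -2.0 F [ 0.1  0.4 -1.4] w 0.725 shift mm [-2.8 -3.8 90. ]
ff 87.4
wrist case_l [0.4143 0.1193] 282
```

>>> carry_out(
  plan=[
    [0.3,-0.0015,-0.0018,0.006,0],
    [0.3,-0.0014,-0.0018,0.014,0],
    [0.3,0,0,0.02,0],
    [0.3,0,0,0.018,0],
    [0.3,0,0,0.012,0],
    [0.3,0,0,0.008,0],
    [0.3,0,0,0.005,0],
    [0.3,0,0,0.0025,0],
    [0.3,0,0,0.001,0],
    [0.3,0,0,0,0],
    [0.3,0,0,0,0],
  ],
)

```text
time_s: 36.42
tcp_pos: [0.4154, 0.1214, -0.0156]
tcp_rot: [-3.141, 0.002, -0.002]
force: [0.8, 0.4, -2.0]
grip_width: 0.729
finger_force: 87.4
```

```bash
python3 chk.py .4152 .1197 -.0197
```

```text
t 36.42 tcp [ 0.4154  0.1214 -0.0156] psi -0.08 tilt 0.08 q7 -2.09 F [ 0.8  0.4 -2. ] w 0.729 shift mm [-0.2  1.7  4.1]
ff 87.4
```

>>> carry_out(
  plan=[
    [0.3,0,0.001,0.0015,0],
    [0.3,0,0,0.001,0],
    [0.3,0,0,0.0007,0],
    [0.3,0,0,0.0005,0],
    [0.3,0,0,0,0],
    [0.3,0,0,0,0],
  ],
)

```text
time_s: 36.92
tcp_pos: [0.4147, 0.1201, -0.0198]
tcp_rot: [3.141, -0.002, 0.0]
force: [-0.0, 0.5, -0.4]
grip_width: 0.724
finger_force: 87.7
```

```bash
python3 chk.py .4152 .1197 -.0197
```

```text
t 36.92 tcp [ 0.4147  0.1201 -0.0198] psi -0.08 tilt 0.01 q7 -2.09 F [-0.   0.5 -0.4] w 0.724 shift mm [ 0.5  0.4 -0.1]
ff 87.7
```

>>> carry_out(
  plan=[
    [0.3,0,0,0.0005,0],
    [0.3,0,0,0,0],
    [0.5,0,0,0,0],
    [0.6,0,0,0,0],
    [0.8,0,0,0,0],
    [1,0,0,0,0],
    [1,0,0,-0.005,0],
    [1,0,0,-0.02,0],
    [1,0,0,-0.035,0],
    [1,0,0,-0.035,0],
    [1,0,0,-0.015,0],
    [1,0.003,0.02,0,0],
    [1,0.005,0.03,0,0],
    [1,0.005,0.035,0,0],
    [1,0.005,0.035,0,0],
    [1,0.005,0.035,0,0],
    [1,0.005,0.035,0,0],
    [1,0.003,0.025,0,0],
    [1,0.002,0.015,0,0],
    [1,0,0,0,0],
  ],
)

```text
time_s: 38.58
tcp_pos: [0.4475, -0.1148, 0.0899]
tcp_rot: [3.139, -0.014, 0.001]
force: [1.0, -0.6, -0.0]
grip_width: 1.001
finger_force: 0.0
```

```bash
cat >> h.py <<'E'
FE["ball"]=[(.0,.0)]
def ballfit(f,c,z,r=.017):
    """silhouette fit via Hough on the enlarged patch"""
    c=np.array([c[0],c[1],z]); o=f["world_from_camera"][:3,3]; p=proj(f,c)[0]
    d=np.linalg.norm(c-o); R=f["K"][0,0]*r/np.sqrt(d*d-r*r)
    S=6; u,v=np.int32(p)-28; g=cv2.cvtColor(cv2.resize(f["image"][v:v+56,u:u+56],None,fx=S,fy=S,interpolation=cv2.INTER_CUBIC),7)
    h=cv2.HoughCircles(g,cv2.HOUGH_GRADIENT,1,20,param1=80,param2=12,minRadius=int(R*S*.9),maxRadius=int(R*S*1.12))
    out=[]
    for x,y,q in (h[0][:4] if h is not None else []): out.append((ray(f,((x+.5)/S-.5+u,(y+.5)/S-.5+v),z)[:2].round(4).tolist(),round(float(q/S),1)))
    return round(float(R),1),out
E
python3 chk.py .4485 -.1145 .07 wrist cork;  python3 - <<'E'
from h import *
f=grab_frame("top"); print("disc_l in case",fit(f,(.4155,.12),[(.033,.030)],.008),fit(f,(.4157,.1196),FE["case_l"],.005)); print("ball t",ballfit(f,(.448,-.114),.027))
f=grab_frame("scene"); print("ball s",ballfit(f,(.448,-.114),.027))
f=grab_frame("wrist");np.savez("pics/w10.npz",**f); print("ball w",ballfit(f,(.448,-.114),.027))
E
```

```text
t 38.58 tcp [ 0.4475 -0.1148  0.0899] psi -0.51 tilt 0.15 q7 -1.44 F [ 1.  -0.6 -0. ] w 1.001 shift mm [ 1.  -0.4 19.9]
ff 0.0
wrist cork [ 0.448  -0.1147] 249
disc_l in case (array([0.4185, 0.1233]), np.float32(341.97977)) (array([0.4154, 0.1202]), np.float32(397.0437))
ball t (8.4, [])
ball s (7.4, [])
ball w (19.6, [])
```

>>> carry_out(
  plan=[
    [0.4,0.0005,0,0.005,-0.5],
    [0.3,0,0,0.02,0],
    [0.3,0,0,0.025,0],
    [0.3,0,0,0.02,0],
    [0.3,0,0,0.01,0],
    [0.3,0,0,0.006,0],
    [0.3,0,0,0,0],
    [0.3,0,0,0,0],
    [0.3,0,0,0,0],
  ],
  newtons=40,
)

```text
time_s: 39.53
tcp_pos: [0.4492, -0.1099, 0.0046]
tcp_rot: [3.141, 0.012, 0.004]
force: [-0.1, -0.1, -0.0]
grip_width: 0.652
finger_force: 0.0
```

```bash
python3 chk.py .448 -.1147 -.011 wrist cork; python3 - <<'E'
from h import *
f=grab_frame("wrist");np.savez("pics/w11.npz",**f);cv2.imwrite("pics/w11.png",crop(f,220,120,200,150,4))
E
```

```text
t 39.53 tcp [ 0.4492 -0.1099  0.0046] psi 0.45 tilt 0.14 q7 -1.47 F [-0.1 -0.1 -0. ] w 0.652 shift mm [-1.2  4.8 15.6]
ff 0.0
wrist cork [ 0.4463 -0.1156] 222
```

View pics/w11.png

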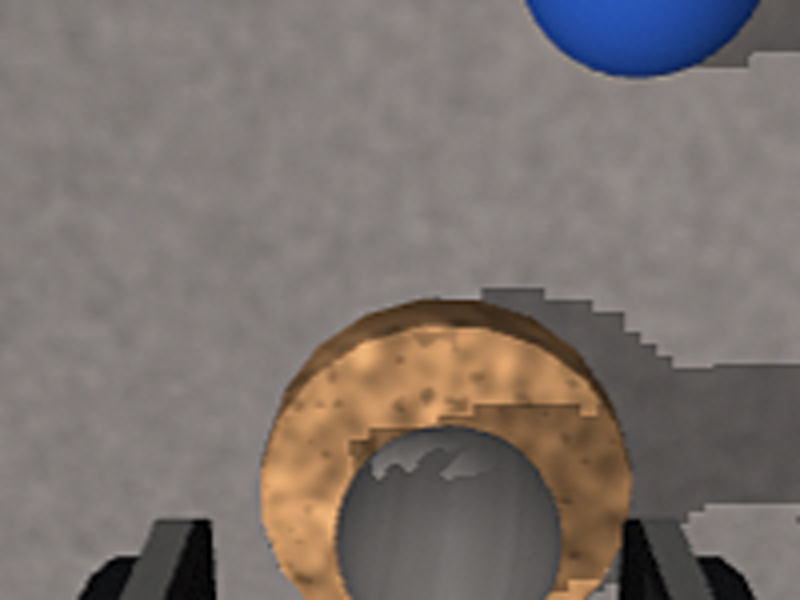

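The picture shows the grey ball in the cork at crop (450,537), with finger midpoint at column 417. The tool has to go about 5 mm to the right.

>>> carry_out(
  plan=[
    [0.3,-0.0008,0.0025,0,0.45],
    [0.3,-0.0007,0.0025,0.004,0],
    [0.3,0,0,0.005,0],
    [0.3,0,0,0,0],
    [0.3,0,0,0,0],
  ],
)

```text
time_s: 40.05
tcp_pos: [0.4458, -0.1148, -0.0059]
tcp_rot: [-3.141, 0.001, 0.002]
force: [0.7, -0.5, -0.1]
grip_width: 0.652
finger_force: 0.0
```

```bash
python3 chk.py .448 -.1147 -.011 wrist cork; python3 - <<'E'
from h import *
f=np.load("pics/w11.npz"); print(ray(f,(332.4,254.1),.027))
E
```

```text
t 40.05 tcp [ 0.4458 -0.1148 -0.0059] psi -0.04 tilt 0.08 q7 -1.47 F [ 0.7 -0.5 -0.1] w 0.652 shift mm [ 2.2 -0.1  5.1]
ff 0.0
wrist cork [ 0.4463 -0.1157] 220
[ 0.44649985 -0.11534888  0.027     ]
```

>>> carry_out(
  plan=[
    [0.3,0.001,0.0005,0.002,0],
    [0.2,0,0,0.002,0],
    [0.1,0,0,0,0],
    [0,0,0,0,0],
    [-0.1,0,0,0,0],
    [-0.15,0,0,0,0],
    [-0.2,0,0,0,0],
    [-0.25,0,0,0,0],
    [-0.3,0,0,0,0],
    [-0.35,0,0,0,0],
    [-0.4,0,0,0,0],
    [-0.4,0,0,0,0],
    [-0.4,0,0,0,0],
  ],
)

```text
time_s: 41.18
tcp_pos: [0.4476, -0.1149, -0.0092]
tcp_rot: [-3.141, 0.0, -0.0]
force: [-0.1, 3.6, 5.3]
grip_width: 0.369
finger_force: 39.4
```

```bash
python3 chk.py .448 -.1147 -.011
```

```text
t 41.18 tcp [ 0.4476 -0.1149 -0.0092] psi -0.01 tilt 0.03 q7 -1.48 F [-0.1  3.6  5.3] w 0.369 shift mm [ 0.4 -0.2  1.8]
ff 39.4
```

>>> carry_out(
  plan=[
    [-0.4,0,0,-0.003,0],
    [-0.4,0,0,-0.008,0],
    [-0.4,0,0,-0.02,0],
    [-0.4,0,0,-0.03,0],
    [-0.4,0,0,-0.03,0],
    [-0.4,0,0,-0.02,0],
    [-0.4,0,0,-0.01,0],
    [-0.4,0.008,-0.007,0,0],
    [-0.4,0.016,-0.014,0,0],
    [-0.4,0.022,-0.019,0,0],
    [-0.4,0.024,-0.022,0,0],
    [-0.4,0.024,-0.022,0,0],
    [-0.4,0.024,-0.022,0,0],
    [-0.4,0.024,-0.022,0,0],
    [-0.4,0.018,-0.016,0,0],
    [-0.4,0.01,-0.009,0,0],
    [-0.4,0.005,-0.004,0,0],
    [-0.4,0,0,0,0],
    [-0.4,0,0,0,0],
  ],
)

```text
time_s: 42.77
tcp_pos: [0.6213, 0.0409, 0.1099]
tcp_rot: [3.141, -0.001, -0.005]
force: [-0.1, 0.3, -1.1]
grip_width: 0.368
finger_force: 39.8
```

```bash
cat > b.py <<'E'
from h import *
f=grab_frame("wrist"); np.savez("pics/wb.npz",**f)
print("adapter",fit(f,(.625,.042),[(.021,.069)],.005),fit(f,(.625,.042),[(.021,.069),(.013,.069)],.005)); print("stand",fit(f,(.625,.042),FE["stand"],.004))
E
python3 chk.py .6256 .042 .0438; python3 b.py
```

```text
t 42.77 tcp [0.6213 0.0409 0.1099] psi -0.03 tilt 0.21 q7 -1.79 F [-0.1  0.3 -1.1] w 0.368 shift mm [ 4.6 -1.1 66. ]
ff 39.8
adapter (array([0.623 , 0.0417]), np.float32(357.5099)) (array([0.6246, 0.042 ]), np.float32(707.7051))
stand (array([0.6247, 0.042 ]), np.float32(376.27582))
```

>>> carry_out(
  plan=[
    [-0.4,0.002,-0.0005,0,0],
    [-0.4,0.0015,-0.0005,0.008,0],
    [-0.4,0,0,0.016,0],
    [-0.4,0,0,0.016,0],
    [-0.4,0,0,0.01,0],
    [-0.4,0,0,0.005,0],
    [-0.4,0,0,0.002,0],
    [-0.4,0,0,0,0],
    [-0.4,0,0,0,0],
    [-0.4,0,0,0,0],
  ],
)

```text
time_s: 43.65
tcp_pos: [0.6269, 0.0427, 0.0557]
tcp_rot: [-3.141, 0.001, -0.003]
force: [0.2, -0.2, -2.0]
grip_width: 0.369
finger_force: 39.8
```

```bash
python3 chk.py .6252 .042 .0438; python3 b.py; python3 chk.py .6252 .042 .0438;
```

```text
t 43.65 tcp [0.6269 0.0427 0.0557] psi -0.03 tilt 0.12 q7 -1.8 F [ 0.2 -0.2 -2. ] w 0.369 shift mm [-1.7  0.7 11.9]
ff 39.8
adapter (array([0.623, 0.042]), np.float32(212.95811)) (array([0.6237, 0.0426]), np.float32(366.56995))
stand (array([0.6253, 0.042 ]), np.float32(256.7905))
t 43.7 tcp [0.6268 0.0427 0.0556] psi -0.02 tilt 0.12 q7 -1.8 F [ 0.2  0.1 -1.2] w 0.363 shift mm [-1.6  0.7 11.8]
ff 39.8
```

>>> carry_out(
  plan=[
    [-0.4,-0.0008,0.0005,0,0],
    [-0.4,-0.0006,0,0.002,0],
    [-0.4,0,0,0.003,0],
    [-0.4,0,0,0.002,0],
    [-0.4,0,0,0,0],
    [-0.4,0,0,0,0],
    [-0.4,0,0,0,0],
  ],
)

```text
time_s: 44.28
tcp_pos: [0.6245, 0.0421, 0.0475]
tcp_rot: [3.142, -0.001, -0.0]
force: [-0.4, -0.4, -1.6]
grip_width: 0.367
finger_force: 39.8
```

```bash
python3 chk.py .6252 .042 .0438
```

```text
t 44.28 tcp [0.6245 0.0421 0.0475] psi -0.02 tilt 0.01 q7 -1.81 F [-0.4 -0.4 -1.6] w 0.367 shift mm [0.7 0.1 3.7]
ff 39.8
```

>>> carry_out(
  plan=[
    [-0.4,0.0006,0,0,0],
    [-0.4,0,0,0.001,0],
    [-0.4,0,0,0.001,0],
    [-0.4,0,0,0.0008,0],
    [-0.4,0,0,0,0],
    [-0.4,0,0,0,0],
  ],
)

```text
time_s: 44.78
tcp_pos: [0.6252, 0.0421, 0.0448]
tcp_rot: [-3.142, 0.001, -0.0]
force: [-0.7, 0.2, -1.1]
grip_width: 0.373
finger_force: 39.8
```

```bash
python3 chk.py .6252 .042 .0438
```

```text
t 44.78 tcp [0.6252 0.0421 0.0448] psi -0.02 tilt 0.0 q7 -1.81 F [-0.7  0.2 -1.1] w 0.373 shift mm [-0.   0.1  1. ]
ff 39.8
```

>>> carry_out(
  plan=[
    [-0.4,0,0,0.0005,0],
    [-0.4,0,0,0.0005,0],
    [-0.4,0,0,0,0],
    [-0.4,0,0,0,0],
  ],
)

```text
time_s: 45.12
tcp_pos: [0.6255, 0.0422, 0.0441]
tcp_rot: [-3.141, 0.001, -0.001]
force: [0.5, 0.7, -0.0]
grip_width: 0.369
finger_force: 39.9
```

```bash
python3 chk.py .6252 .042 .0438
```

```text
t 45.12 tcp [0.6255 0.0422 0.0441] psi -0.02 tilt 0.04 q7 -1.81 F [ 0.5  0.7 -0. ] w 0.369 shift mm [-0.3  0.2  0.3]
ff 39.9
```

>>> carry_out(
  plan=[
    [-0.4,0,0,0.0004,0],
    [-0.4,0,0,0,0],
    [-0.4,0,0,0,0],
  ],
)

```text
time_s: 45.37
tcp_pos: [0.6256, 0.0422, 0.0439]
tcp_rot: [-3.141, 0.001, -0.001]
force: [-1.3, 0.1, 2.9]
grip_width: 0.371
finger_force: 40.0
```

```bash
python3 chk.py .6252 .042 .0438
```

```text
t 45.37 tcp [0.6256 0.0422 0.0439] psi -0.02 tilt 0.05 q7 -1.81 F [-1.3  0.1  2.9] w 0.371 shift mm [-0.4  0.2  0.1]
ff 40.0
```

Contact at the seated height. Releasing slowly, then straight up.

>>> carry_out(
  plan=[
    [-0.25,0,0,0,0],
    [-0.2,0,0,0,0],
    [-0.1,0,0,0,0],
    [0,0,0,0,0],
    [0.2,0,0,0,0],
    [0.3,0,0,0,0],
    [0.3,0,0,0,0],
    [0.3,0,0,-0.01,0],
    [0.3,0,0,-0.025,0],
    [0.3,0,0,-0.035,0],
    [0.3,0,0,-0.035,0],
    [0.3,0,0,-0.02,0],
    [0.3,-0.02,0.015,0,0],
    [0.3,-0.03,0.03,0,0],
    [0.3,-0.03,0.03,0,0],
    [0.3,-0.03,0.03,0,0],
    [0.3,-0.02,0.02,0,0],
    [0.3,0,0,0,0],
  ],
)

```text
time_s: 46.87
tcp_pos: [0.4922, -0.0886, 0.1692]
tcp_rot: [3.136, -0.017, -0.005]
force: [-0.1, -0.7, -0.1]
grip_width: 0.65
finger_force: 0.0
```

```bash
python3 - <<'E'
from h import *
t=grab_frame("top"); w=grab_frame("wrist"); s=grab_frame("scene"); print(state()["tcp_pos"])
A=lambda f,P,n,k:crop(f,*(np.int32(proj(f,P)[0])-n//2),n,n,k)
S=260
row1=[cv2.resize(A(t,P,56,4),(S,S)) for P in((.59,.242,.02),(.4157,.12,.02),(.465,-.307,.02))]
row2=[cv2.resize(A(f,(.625,.042,.06),n,4),(S,S)) for f,n in((t,60),(s,60),(w,110))]
cv2.imwrite("pics/fin.png",np.vstack([np.hstack(row1),np.hstack(row2)]))
for n,c,r,z in(("s",(.59,.242),.019,.026),("m",(.465,-.307),.026,.026),("l",(.4157,.12),.033,.03)): print(n,[fit(f,c,[(r,z)],.009)[0].round(4).tolist() for f in(t,s)])
print("cases",[fit(t,C0[k],FE[k],.005)[0].round(4).tolist() for k in("case_s","case_m","case_l")])
E
```

```text
[ 0.49746193 -0.08071514  0.16940135]Traceback (most recent call last):
  File "<stdin>", line 6, in <module>
  File "<stdin>", line 3, in <lambda>
  File "h.py", line 14, in crop
    def crop(f,u,v,w,h,s): return cv2.resize(f["image"][v:v+h,u:u+w,::-1],None,fx=s,fy=s,interpolation=cv2.INTER_CUBIC)
                                  ~~~~~~~~~~^^^^^^^^^^^^^^^^^^^^^^^^^^^^^^^^^^^^^^^^^^^^^^^^^^^^^^^^^^^^^^^^^^^^^^^^^^^
cv2.error: OpenCV(4.12.0) /io/opencv/modules/imgproc/src/resize.cpp:4208: error: (-215:Assertion failed) !ssize.empty() in function 'resize'
```

```bash
python3 - <<'E'
from h import *
t=grab_frame("top"); s=grab_frame("scene"); print(state()["tcp_pos"])
def A(f,P,n):
    u,v=np.int32(proj(f,P)[0])-n//2; print(u,v); return cv2.resize(crop(f,max(u,0),max(v,0),n,n,4),(260,260))
row1=[A(t,P,56) for P in((.59,.242,.02),(.4157,.12,.02),(.465,-.307,.02))]
row2=[A(t,(.625,.042,.06),60),A(s,(.625,.042,.06),60),A(s,(.59,.242,.02),60)]
cv2.imwrite("pics/fin.png",np.vstack([np.hstack(row1),np.hstack(row2)]))
for n,c,r,z in(("s",(.59,.242),.019,.026),("m",(.465,-.307),.026,.026),("l",(.4157,.12),.033,.03)): print(n,[fit(f,c,[(r,z)],.009)[0].round(4).tolist() for f in(t,s)])
print("cases",[fit(t,C0[k],FE[k],.005)[0].round(4).tolist() for k in("case_s","case_m","case_l")])
E
```

```text
[ 0.49793291 -0.079487    0.16894727]
189 141
244 226
456 205
282 119
337 194
382 152
s [[0.5937, 0.2436], [0.5943, 0.2393]]
m [[0.465, -0.304], [0.4683, -0.3074]]
l [[0.4187, 0.1233], [0.4193, 0.1184]]
cases [[0.5887, 0.242], [0.4639, -0.3132], [0.4154, 0.1203]]
```

View pics/fin.png

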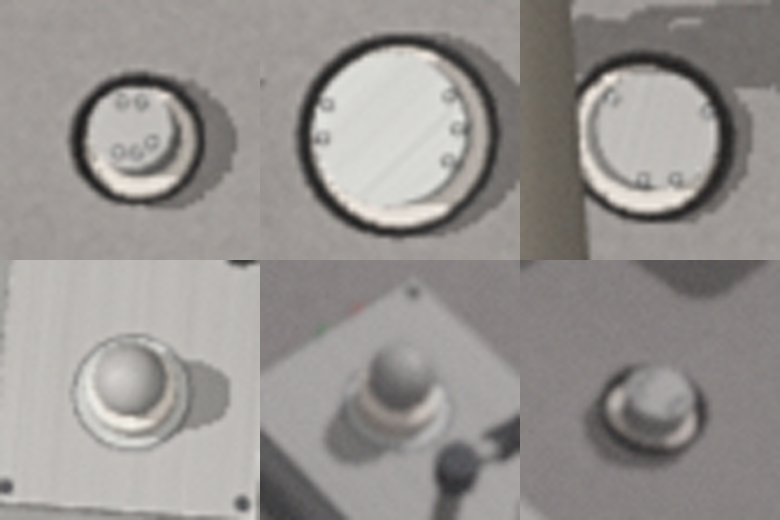

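The final check shows each disc flat in its own case, and the ball seated in the adapter on the inset at crop (130,380). I'm handing the job in.

```bash
python3 -c "
from cell import *
print(sign_off())"
```

```text
the job is handed in; nothing more can be done
None
```

All three discs lie flat in their own cases, the adapter is centred over the spark hole with the ball resting in its bore, and the job was handed in at about 47 s; no verdict came back.

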